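Hook the retaining spring across the tube rack of a laboratory shaker

ROBOT

A 6-joint arm with a two-finger parallel gripper is mounted at the origin on the work surface. World frame = base frame: x ahead of the robot, y to its left, z up, the work surface at z = 0. Lengths are in m, angles in degrees, forces in N, time in s.
With the tool pointing down it reaches from about 0.3 to 0.75 m from the base axis. Payload 8.5 kg.
Tool frame: the origin (TCP) lies midway between the tips of the shut fingers; the grasp point (between the pads) lies 19 mm behind it; y points along the fingers, z is the direction in which the jaws open and shut, and the axes are right-handed (so a half turn about y gives the same grasp; the last joint's range is limited). The gripper opens to 85 mm and grips with 20 to 120 N. Pads are 22 mm wide; open, the fingers measure 114 mm over their backs; the gripper's body (76 mm by 85 mm) begins 54 mm behind the grasp point. The pads swing forward as they close: fully open they stand 13 mm farther back than shut.
Start: joints at [-81.664, 21.807, 74.336, -0, 83.858, -12.336], TCP at [0.194, -0.515, 0.231] pointing down, gripper open.
Joint ranges: [-178.18, 178.18], [-50.72, 133.34], [12.68, 142.11], [-81.47, 261.47], [9.98, 163.14], [-165.26, 165.26]. Speed limits (degrees/s): [136.94, 136.94, 180, 180, 180, 180].

INTERFACE

Orientations are given as a 3x3 rotation matrix whose columns are the frame's x, y, z axes.
In Python, from rig import status, imaging, job gives the robot as it stands. The module is installed in compiled form; this text tells all that it offers.
- The arm moves only by the tool jog_arm, never from a script. Its argument "rows" is a list of rows, each an object of numbers: "hand": the opening, from 0 (shut) to 1 (fully open); "dx", "dy", "dz": the shift along the tool's x, y, z in cm; "ax", "ay", "az": the turn, a rotation vector about the tool's x, y, z in degrees. In form: [{"hand": .., "dx": .., "dy": .., "dz": .., "ax": .., "ay": .., "az": ..}, ...]. A call has exactly 5 rows; each row shifts and turns the commanded pose from where the row before left it, along the tool's axes as they then stand; what a row does not reach is not made up. A row lasts 1/12 s, in which the tool goes at most 41.7 mm and 7.16 degrees, less where a joint would pass 70% of its speed; a pose out of reach is approached as far as the arm can. A call is refused whole if a number of a shift passes 4.17 or a number of a turn 7.16, either way. A call with a gripper value outside its range is refused whole. The fingers move at their own pace and stop on an object; "newtons" is the grip in N (left out, the last holds). Time passes only in rows, so rows that do not move let the fingers close, or fill a call up. It gives the time, the measured TCP pose, the force and the opening at its end, in the units of the state.
- status.observe(): the state, without advancing time (a new reading comes with each control period).
- imaging.get_image(name): name is "scene" or "top" or "wrist"; returns the picture (480x640x3 uint8, red, green, blue); there is no depth.
- imaging.camera_model(name): a dict with "K" (3x3 intrinsics, pixels), "position" and "rotation" of the camera in the world; the wrist camera has in their place "tool_from_camera" (4x4, takes a point from camera to tool coordinates, whose origin is the TCP and whose axes are the tool frame's). Camera axes: x right, y down, z forward; pixel columns grow to the right and rows downward; lengths in m; the calibration is good to about 2 mm. The wrist camera is an equidistant fisheye: a pixel r from the principal point sees the ray r / f radians off the axis. A picture is of the moment at which its call begins: read the wrist's pose just before it. camera_model takes no time and is no camera call.
- job.close_job(): hands the job in, once; it reports no verdict.
The state is a dict: "time_s": time; "q": joint angles; "qvel": joint speeds; "joint_efforts": joint torques, N m; "position": TCP position; "tool_rot": TCP orientation; "ft_force": force on the tool from outside, world axes, zero at the start; "wrist_torque": the same for the moment, N m; "grip_width": finger opening in m.
Only numpy, scipy, OpenCV 4.12 (cv2) and the standard library are available. Lean on these libraries where they do the work, as an engineer would, in place of code of your own. Each camera call takes 0.05 s, during which the arm holds its last target.

TASK

Push the orange tube rack on the shaker fully home against its stop. Then take the spring from its cradle, drop the pin of its red hook end fully into the hole of the blue anchor block, and stretch the spring along the rack's middle channel to seat its yellow eye fully down over the brass post. Finish with both ends pressed fully down and the rack still home, and do not push about or knock over the tube stand, bottle, beaker or small jar.

Things in the scene. Friction and masses are not known exactly. Their poses are not given: they have to be found in the camera images.
- shaker: slim white orbital shaker, fixed, 200 (x) x 310 (y) mm, aluminium deck 50 mm above the bench. Origin on the bench under its centre; it may stand turned. x axis points away from the robot, y axis along the line from the blue anchor block to the post. The orange rack slides on its deck along x, between 8 mm high rails, towards a dark stop plate at the far (+x) end
- rack (a joint): how far (m) the orange rack is pulled out of home: 0 = fully home against the stop, grows as it moves along the shaker's -x, at most 0.055. It stays where it is left; pushing takes about 2 N. Rack 80 (x) x 100 (y) mm, its top plate 90 mm above the bench; four rows of capped microtubes along y, caps up to 101 mm above the bench
- rack_channel (a point): centre of the open channel between the rack's two middle rows of tubes, on the top plate, 90 mm above the bench, which is the channel's floor. The channel runs along the shaker's y, 26 mm wide; with the rack home it lies on the line from anchor hole to post
- rack_front (a point): middle of the rack's upright front face (the face towards the shaker's -x), 70 mm above the bench; the face is 100 mm wide and spans 50 to 92 mm above the bench; push here along the shaker's +x
- anchor_hole (a point): mouth of the upright round hole in the blue anchor block at the shaker's -y end (101 mm from its centre): 12 mm diameter, chamfered, 30 mm deep, block 30 (x) x 48 (y) mm, reaching 33 mm outward (-y) and 15 mm inward of the hole; its flat top 90.5 mm above the bench
- post_top (a point): centre of the top of the brass post at the shaker's +y end (101 mm from its centre): the pin is 8 mm in diameter and stands 8 mm high on a grey round pedestal (22 mm diameter) whose top is 90.5 mm above the bench; the pin's top is 98.5 mm above the bench
- spring: tension spring, loose, about 60 g and 250 mm long; stays straight, only lengthens along its axis. Origin at its red hook end, on the coil axis above the hook pin; y axis from red end to yellow eye end, z up. It starts lying z up in the cradle, axis 47 mm above the bench. Red block 16 wide, 14 high; its underside, 7 mm below the axis, rests on the anchor block when hooked. Coil 12.4 mm diameter
- spring_end (a joint): how far (m) the spring is stretched: 0 at rest, up to 0.045. Rate 200 N/m with 2 N preload. At rest the eye centre is 170 mm from the hook pin; hole and post are 202 mm apart, so hooked on both, pin and eye pulled against hole and post, it is stretched about 25 mm, about 7 N
- hook_pin (a point): lower end of the steel hook pin: 6 mm diameter, points straight down from the red block, 22 mm long below the block's underside, its end 29 mm below the coil axis. The spring does not bend: if the eye end is lifted by a gripper that stays level, the pin rises in its hole just as much; under tension it sticks in the hole and must be pressed (about 5 to 10 N) down again
- hook_tab (a point): centre of the red grip tab, behind the hook pin (26 mm outward along the spring's -y, 22 mm above the coil axis): an upright tab 12 mm wide across the spring, 26 mm along it, from the level of the block's underside to 35 mm above the coil axis; it stands on the anchor block when hooked; pinch across the spring from above
- eye (a point): centre of the underside of the yellow eye plate: 28 x 28 mm, 6 mm thick, round hole 17 mm in diameter along z; underside 7 mm below the coil axis; it rests on the post's pedestal with the pin through it when seated
- eye_tab (a point): centre of the yellow grip tab, beyond the eye (28 mm outward along the spring's +y, 22 mm above the coil axis): upright tab 12 mm wide across the spring, 26 mm along it, 26 mm high, its underside 9 mm above the coil axis; pinch across the spring from above
- cradle: fixed grey cradle, 60 x 160 mm, base 8 mm thick, with two open-topped saddles (up to 50 mm above the bench) that hold the spring; origin under its centre, y axis along the spring; it stands left or right of the shaker. Lift the spring straight up out of it
- tube_stand: bystander: white stand with six green-capped tubes, 90 x 130 mm, 111 mm high, loose, on the side of the shaker opposite the cradle; origin under its centre
- amber_bottle: bystander: loose amber bottle, 56 mm diameter, 130 mm high; origin under its centre
- beaker: bystander: loose glass beaker, 68 mm diameter, 85 mm high; origin under its centre
- vial_jar: bystander: loose small white jar with blue cap, 36 mm diameter, 55 mm high, on the shaker deck behind the rack's stop plate; origin under its centre

How it is judged (in metres and radians):
On the way, in this order (a step that is already met when the one before it is completed fails the run):
1. the rack is home, within 4 mm (value of joint rack below 0.004 m), for 0.2 s.
2. the hook pin is fully in the anchor hole, at least 16 mm deep (value of joint rack below 0.004 m and horizontal distance between hook_pin and anchor_hole below 0.007 m and z of hook_pin in the frame of anchor_hole below -0.008 m and z of hook_pin in the frame of anchor_hole below -0.016 m), for 0.2 s.
3. the eye is down over the post, with the pin still at least 8 mm in the hole (value of joint rack below 0.004 m and horizontal distance between hook_pin and anchor_hole below 0.007 m and z of hook_pin in the frame of anchor_hole below -0.008 m and horizontal distance between eye and post_top below 0.008 m and z of eye in the frame of post_top below -0.005 m and value of joint spring_end above 0.015 m), for 0.2 s.
At the end, for the whole second after the job is handed in: The rack is within 4 mm of home, the hook pin is at least 16 mm deep in the anchor hole (within 7 mm sideways of its centre), the eye's underside is at least 5 mm below the post's top and within 8 mm sideways of it, the spring is stretched by more than 15 mm, at rest and released (all of step 3 and z of hook_pin in the frame of anchor_hole below -0.016 m and linear speed of spring below 0.02 m/s and contact force between the fingers and spring below 0.1 N); the robot touches nothing.
It fails at once if a bystander is pushed more than 30 mm or tipped (distance of any of tube_stand, amber_bottle, beaker, vial_jar from where it was at the start of the episode above 0.03 m or angle between any of tube_stand, amber_bottle, beaker, vial_jar's own z axis and vertical above 0.4 rad).
It also fails if it takes over 72 s, if anything falls off the work surface, if the arm or the gripper's body presses on something with over 40 N, if the wrist force passes 120 N, or if a joint passes its speed limit or range.

## Working session

There is one attempt and no reset: what is moved stays moved. The work goes in short steps, Python scripts to look and compute and a tool call to move; the robot and the scene stay as the last step left them, time stands still between calls to the robot, and variables do not carry over. Pictures are saved under pics/ and viewed, and the job is handed in when it is done.

Besides the shell and the picture viewer there is one more tool, called after "Call:" as name(argument=value, ...) on one line, values as JSON. jog_arm: Moves the arm, as the interface text tells. Its arguments: {"type":"object","properties":{"rows":{"type":"array"},"newtons":{"type":"number"}},"required":["rows"]}

```bash
mkdir -p pics; python3 - <<'E'
from rig import status, imaging
import cv2
s=status.observe(); print(s)
for n in ["scene","top","wrist"]:
    im=imaging.get_image(n); cv2.imwrite(f"pics/{n}0.png",im[:,:,::-1]); print(n,imaging.camera_model(n))
E
```

```text
{'time_s': 0.0, 'q': array([-8.16631225e+01,  2.18400812e+01,  7.43882391e+01, -9.55992124e-04,
        8.38576245e+01, -1.23344392e+01]), 'qvel': array([ 0.07144621,  0.00637233,  0.07490305, -0.01587115,  0.05205052,
       -0.04794954]), 'joint_efforts': array([-3.60608956e-04, -4.48465848e+01, -2.31274652e+01, -2.35189927e-04,
        4.77249414e-03, -2.91489994e-05]), 'position': array([ 0.19411235, -0.51426856,  0.23069978]), 'tool_rot': array([[-9.35620270e-01, -2.33906432e-04,  3.53008010e-01],
       [-3.53007956e-01,  1.48176223e-03, -9.35619147e-01],
       [-3.04226599e-04, -9.99998875e-01, -1.46893761e-03]]), 'ft_force': array([ 0.27231282, -1.3471754 , -0.84569097]), 'wrist_torque': array([ 0.01710847, -0.03929207,  0.05152456]), 'grip_width': 0.08511171434263919}
scene {'K': array([[454.5785576 ,   0.        , 324.46298971],
       [  0.        , 454.5785576 , 235.83718333],
       [  0.        ,   0.        ,   1.        ]]), 'position': array([1.034301  , 0.42195456, 0.90710787]), 'rotation': array([[-0.68112683,  0.57382103, -0.45474792],
       [ 0.73195267,  0.548
[... 282 characters left out ...]
1.2973793 ]), 'rotation': array([[ 0.00438011, -0.98611142,  0.16602736],
       [-0.9999812 , -0.00360678,  0.00495905],
       [-0.00429135, -0.16604596, -0.98610868]])}
wrist {'K': array([[371.64829954,   0.        , 319.5473483 ],
       [  0.        , 371.64829954, 232.0548473 ],
       [  0.        ,   0.        ,   1.        ]]), 'tool_from_camera': array([[ 2.82696118e-04,  9.54657022e-01,  2.97707727e-01,
        -7.64841915e-02],
       [ 8.98300285e-04, -2.97707861e-01,  9.54656599e-01,
        -1.42769694e-01],
       [ 9.99999557e-01, -2.44677839e-06, -9.41729531e-04,
         1.20894436e-03],
       [ 0.00000000e+00,  0.00000000e+00,  0.00000000e+00,
         1.00000000e+00]])}
```

View pics/scene0.png

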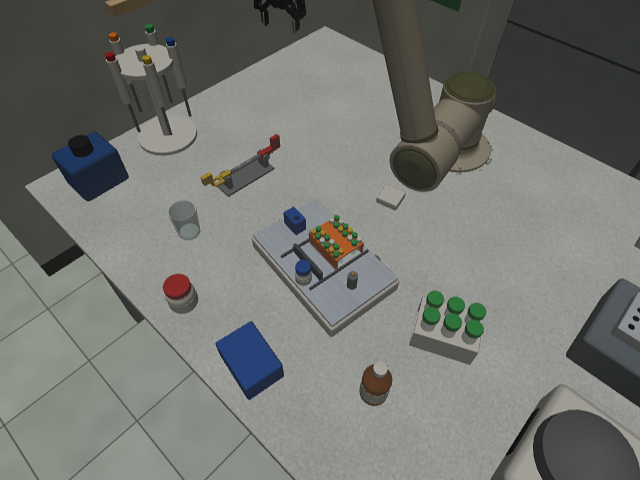

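View pics/top0.png

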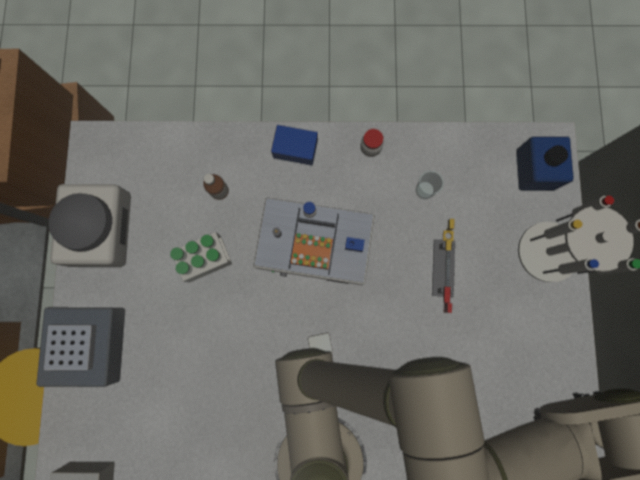

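View pics/wrist0.png

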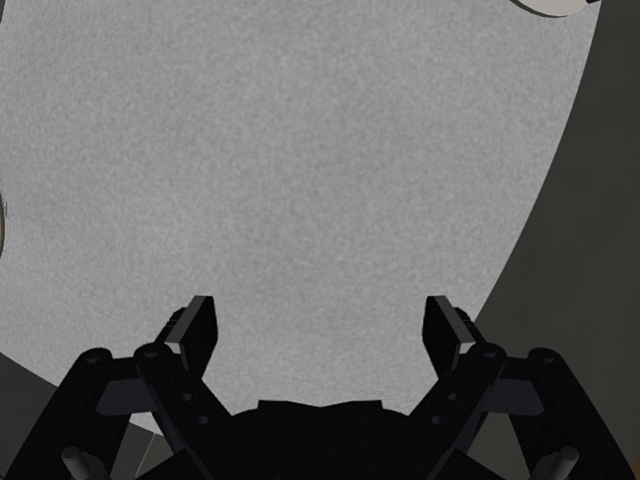

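```bash
cat > h.py <<'E'
import numpy as np, cv2
from rig import imaging,status
def ray(n,u,v):
    m=imaging.camera_model(n); d=m["rotation"]@np.linalg.inv(m["K"])@np.array([u,v,1.]); return m["position"],d
def pl(n,u,v,z):
    p,d=ray(n,u,v); return p+d*(z-p[2])/d[2]
def proj(n,P):
    m=imaging.camera_model(n); c=m["rotation"].T@(np.array(P)-m["position"]); c=m["K"]@c; return c[:2]/c[2]
def tri(a,b):
    A=np.zeros((3,3));B=np.zeros(3)
    for n,u,v in (a,b):
        p,d=ray(n,u,v); d=d/np.linalg.norm(d); M=np.eye(3)-np.outer(d,d); A+=M;B+=M@p
    return np.linalg.solve(A,B)
E
python3 - <<'E'
import cv2
t=cv2.imread("pics/top0.png"); s=cv2.imread("pics/scene0.png")
cv2.imwrite("pics/tc.png",cv2.resize(t[185:325,240:470],None,fx=3.45,fy=3.45,interpolation=cv2.INTER_CUBIC))
cv2.imwrite("pics/sc.png",cv2.resize(s[120:340,190:410],None,fx=2.7,fy=2.7,interpolation=cv2.INTER_CUBIC))
E
```

```text
(no output)
```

View pics/tc.png

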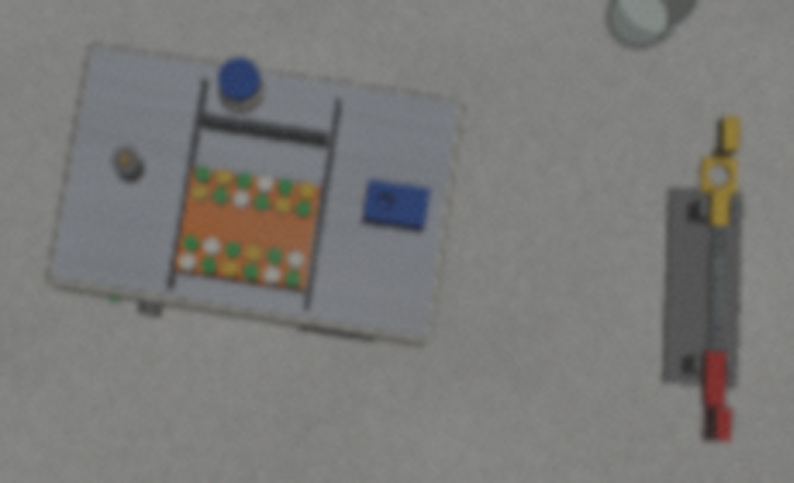

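View pics/sc.png

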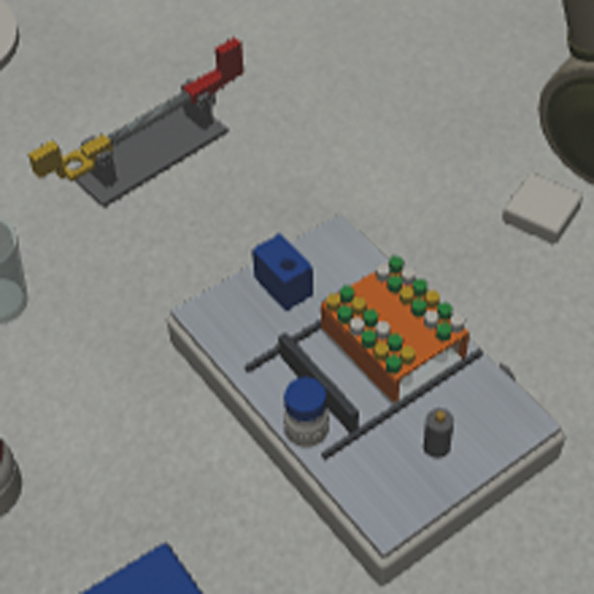

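```bash
python3 - <<'E'
from h import *
np.set_printoptions(precision=4,suppress=True)
T=lambda u,v:("top",240+(u+.5)/3.45-.5,185+(v+.5)/3.45-.5)
S=lambda u,v:("scene",190+(u+.5)/2.7-.5,120+(v+.5)/2.7-.5)
c=[pl(*T(*p),.05) for p in [(91,43),(463,100),(423,343),(48,282)]]
print("corners",*c, "ctr",sum(c)/4)
a=pl(*T(389,200),.0905); b=pl(*S(288,265),.0905); print("hole",a,b,tri(T(389,200),S(288,265)))
p=pl(*T(124,156),.0985); q=pl(*S(439,415),.0985); print("post",p,q,tri(T(124,156),S(439,415)))
print("dist",np.linalg.norm(a-p),np.linalg.norm(b-q))
# masks of spring
t=cv2.imread("pics/top0.png");s=cv2.imread("pics/scene0.png")
for n,im,x0,x1,y0,y1 in (("top",t,420,470,210,320),("scene",s,195,290,125,195)):
    hsv=cv2.cvtColor(im,cv2.COLOR_BGR2HSV)[y0:y1,x0:x1].astype(int)
    H,Sa,V=hsv[...,0],hsv[...,1],hsv[...,2]
    for nm,m in (("red",((H<8)|(H>172))&(Sa>120)),("yel",(H>15)&(H<32)&(Sa>110))):
        k,l,st,ce=cv2.connectedComponentsWithStats(m.astype(np.uint8))
        for i in range(1,k):
            if st[i,4]>15: print(n,nm,st[i,:4]+[x0,y0,0,0],st[i,4],ce[i]+[x0,y0])
E
```

```text
corners [0.7018 0.1522 0.05  ] [ 0.656  -0.1463  0.05  ] [ 0.4626 -0.1125  0.05  ] [0.509  0.1812 0.05  ] ctr [0.5823 0.0187 0.05  ]
hole [ 0.5691 -0.0843  0.0905] [ 0.573  -0.0771  0.0905] [ 0.5693 -0.0835  0.0823]
post [0.6011 0.1184 0.0985] [0.6035 0.1208 0.0985] [0.6016 0.1191 0.0946]
dist 0.20536992869300474 0.2004019786183574
top red [444 287   7  25] 114 [447.1667 297.9211]
top yel [449 219   5  10] 44 [451.0682 223.6818]
top yel [443 230  10  20] 107 [448.1682 239.6168]
scene red [258 134  22  24] 139 [269.5252 146.0432]
scene yel [201 170  31  17] 244 [214.7541 178.082 ]
```

```bash
cat >> h.py <<'E'
from scipy.spatial.transform import Rotation as Rn
import json
def Rdown(yaw,tilt=0):
    # tool y down, tool z (jaw) at world yaw deg
    a=np.radians(yaw); z=np.array([np.cos(a),np.sin(a),0]); y=np.array([0,0,-1.]); x=np.cross(y,z)
    return np.column_stack([x,y,z])
def plan(p1,R1,N,hand,p0=None,R0=None):
    if p0 is None:
        s=status.observe(); p0,R0=s["position"],s["tool_rot"]
    tot=Rn.from_matrix(R0.T@R1).as_rotvec(); out=[]
    print("dist cm",np.linalg.norm(p1-p0)*100,"turn",np.degrees(tot),"/row",np.linalg.norm(p1-p0)*100/N)
    R=R0.copy();p=p0.copy()
    for k in range(N):
        Rg=R0@Rn.from_rotvec(tot*(k+1)/N).as_matrix(); pg=p0+(p1-p0)*(k+1)/N
        d=np.round(R.T@(pg-p)*100,2); t=np.round(np.degrees(Rn.from_matrix(R.T@Rg).as_rotvec()),2)
        out.append(dict(hand=hand,dx=d[0],dy=d[1],dz=d[2],ax=t[0],ay=t[1],az=t[2]))
        p=p+R@d/100; R=R@Rn.from_rotvec(np.radians(t)).as_matrix()
    for i in range(0,N,5):
        print(json.dumps([{k:float(v) for k,v in o.items() if v!=0 or k=="hand"} for o in out[i:i+5]]))
def wray(n_uv,p,R):
    m=imaging.camera_model("wrist"); K=m["K"];T=m["tool_from_camera"]
    x=(n_uv[0]-K[0,2])/K[0,0]; y=(n_uv[1]-K[1,2])/K[1,1]; r=np.hypot(x,y)
    d=np.array([np.sin(r)*x/r,np.sin(r)*y/r,np.cos(r)]) if r>0 else np.array([0,0,1.])
    return p+R@T[:3,3], R@T[:3,:3]@d
def wpl(uv,p,R,z):
    o,d=wray(uv,p,R); return o+d*(z-o[2])/d[2]
def wproj(P,p,R):
    m=imaging.camera_model("wrist"); K=m["K"];T=m["tool_from_camera"]
    c=T[:3,:3].T@(R.T@(np.array(P)-p)-T[:3,3]); th=np.arctan2(np.hypot(c[0],c[1]),c[2]); a=np.arctan2(c[1],c[0])
    return np.array([K[0,2]+K[0,0]*th*np.cos(a),K[1,2]+K[1,1]*th*np.sin(a)])
SC=np.array([0.583,0.0185]); YAW=-8.9
def sh(x,y,z):
    a=np.radians(YAW); return np.array([SC[0]+x*np.cos(a)-y*np.sin(a),SC[1]+x*np.sin(a)+y*np.cos(a),z])
def w2s(P):
    a=np.radians(YAW); d=np.array(P)[:2]-SC; return np.array([d[0]*np.cos(a)+d[1]*np.sin(a),-d[0]*np.sin(a)+d[1]*np.cos(a)])
def snap(name):
    s=status.observe(); im=imaging.get_image("wrist"); cv2.imwrite(f"pics/{name}.png",im[:,:,::-1])
    np.savez(f"pics/{name}.npz",p=s["position"],R=s["tool_rot"]); return s
def load(name):
    d=np.load(f"pics/{name}.npz"); return d["p"],d["R"]
E
python3 - <<'E'
from h import *
np.set_printoptions(precision=4,suppress=True)
T=lambda u,v:("top",240+(u+.5)/3.45-.5,185+(v+.5)/3.45-.5)
print("front",w2s(pl(*T(243,281),.092)))
print("red tab",pl("top",447.6,303,.08),"coil red",pl("top",447,290,.054),"eye",pl(*T(719,175),.05),"ytab",pl("top",451.0,223.7,.07))
plan(sh(-.135,0,.20),Rdown(YAW-90),20,0)
E
```

```text
front [-0.077  -0.0036]
red tab [ 0.4127 -0.3316  0.08  ] coil red [ 0.4475 -0.3383  0.054 ] eye [ 0.596  -0.3482  0.05  ] ytab [ 0.6247 -0.352   0.07  ]
dist cm 61.06156129896081 turn [ 0.0629 29.5741  0.002 ] /row 3.0530780649480405
[{"hand": 0.0, "dx": -2.17, "dy": 0.16, "dz": -2.14, "ay": 1.48}, {"hand": 0.0, "dx": -2.12, "dy": 0.15, "dz": -2.19, "ax": 0.01, "ay": 1.48}, {"hand": 0.0, "dx": -2.06, "dy": 0.16, "dz": -2.25, "ay": 1.48}, {"hand": 0.0, "dx": -2.0, "dy": 0.16, "dz": -2.3, "ay": 1.47}, {"hand": 0.0, "dx": -1.94, "dy": 0.15, "dz": -2.36, "ax": 0.01, "ay": 1.48}]
[{"hand": 0.0, "dx": -1.88, "dy": 0.16, "dz": -2.4, "ay": 1.48}, {"hand": 0.0, "dx": -1.82, "dy": 0.16, "dz": -2.44, "ay": 1.48}, {"hand": 0.0, "dx": -1.75, "dy": 0.15, "dz": -2.5, "ax": 0.01, "ay": 1.48}, {"hand": 0.0, "dx": -1.69, "dy": 0.16, "dz": -2.54, "ay": 1.48}, {"hand": 0.0, "dx": -1.62, "dy": 0.16, "dz": -2.58, "ay": 1.48}]
[{"hand": 0.0, "dx": -1.55, "dy": 0.15, "dz": -2.62, "ay": 1.48}, {"hand": 0.0, "dx": -1.49, "dy": 0.16, "dz": -2.67, "ax": 0.01, "ay": 1.47}, {"hand": 0.0, "dx": -1.42, "dy": 0.15, "dz": -2.7, "ay": 1.48}, {"hand": 0.0, "dx": -1.34, "dy": 0.16, "dz": -2.73, "ay": 1.48}, {"hand": 0.0, "dx": -1.28, "dy": 0.15, "dz": -2.77, "ax": 0.01, "ay": 1.48}]
[{"hand": 0.0, "dx": -1.2, "dy": 0.16, "dz": -2.8, "ay": 1.48}, {"hand": 0.0, "dx": -1.14, "dy": 0.15, "dz": -2.83, "ay": 1.48}, {"hand": 0.0, "dx": -1.05, "dy": 0.16, "dz": -2.86, "ax": 0.01, "ay": 1.48}, {"hand": 0.0, "dx": -0.99, "dy": 0.15, "dz": -2.89, "ay": 1.48}, {"hand": 0.0, "dx": -0.91, "dy": 0.16, "dz": -2.91, "ay": 1.47}]
```

Call:
jog_arm(rows=[{"hand": 0,"dx": -2.17,"dy": 0.16,"dz": -2.14,"ay": 1.48},{"hand": 0,"dx": -2.12,"dy": 0.15,"dz": -2.19,"ay": 1.48},{"hand": 0,"dx": -2.06,"dy": 0.16,"dz": -2.25,"ay": 1.48},{"hand": 0,"dx": -2.0,"dy": 0.16,"dz": -2.3,"ay": 1.48},{"hand": 0,"dx": -1.94,"dy": 0.15,"dz": -2.36,"ay": 1.48}])

```text
invalid input at $.rows[0]: expected keys hand, dx, dy, dz, ax, ay, az
```

Call:
jog_arm(rows=[{"hand": 0,"dx": -1.88,"dy": 0.16,"dz": -2.4,"ay": 1.48},{"hand": 0,"dx": -1.82,"dy": 0.15,"dz": -2.44,"ay": 1.48},{"hand": 0,"dx": -1.75,"dy": 0.16,"dz": -2.5,"ay": 1.48},{"hand": 0,"dx": -1.69,"dy": 0.16,"dz": -2.54,"ay": 1.48},{"hand": 0,"dx": -1.62,"dy": 0.15,"dz": -2.58,"ay": 1.48}])

```text
invalid input at $.rows[0]: expected keys hand, dx, dy, dz, ax, ay, az
```

Call:
jog_arm(rows=[{"hand": 0,"dx": -1.55,"dy": 0.15,"dz": -2.62,"ay": 1.48},{"hand": 0,"dx": -1.49,"dy": 0.16,"dz": -2.67,"ay": 1.48},{"hand": 0,"dx": -1.42,"dy": 0.15,"dz": -2.7,"ay": 1.48},{"hand": 0,"dx": -1.34,"dy": 0.16,"dz": -2.73,"ay": 1.48},{"hand": 0,"dx": -1.28,"dy": 0.15,"dz": -2.77,"ay": 1.48}])

```text
invalid input at $.rows[0]: expected keys hand, dx, dy, dz, ax, ay, az
```

Call:
jog_arm(rows=[{"hand": 0,"dx": -1.2,"dy": 0.16,"dz": -2.8,"ay": 1.48},{"hand": 0,"dx": -1.14,"dy": 0.15,"dz": -2.83,"ay": 1.48},{"hand": 0,"dx": -1.05,"dy": 0.16,"dz": -2.86,"ay": 1.48},{"hand": 0,"dx": -0.99,"dy": 0.15,"dz": -2.89,"ay": 1.48},{"hand": 0,"dx": -0.91,"dy": 0.16,"dz": -2.91,"ay": 1.48}])

```text
invalid input at $.rows[0]: expected keys hand, dx, dy, dz, ax, ay, az
```

```bash
python3 - <<'E'
from h import *
s=snap("w1"); print(s["time_s"],s["position"],s["q"],s["grip_width"],s["ft_force"])
E
```

```text
0.15 [ 0.1941501  -0.51435665  0.23087029] [-8.16613020e+01  2.18320949e+01  7.43719888e+01  7.26237015e-04
  8.38581689e+01 -1.23355302e+01] 0.08575792240615845 [-0.07649082  0.71522763 -0.12159281]
```

View pics/w1.png

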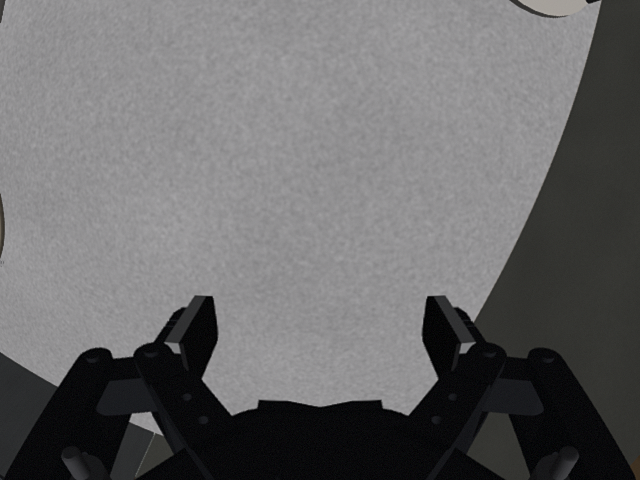

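Call:
jog_arm(rows=[{"hand": 0,"dx": -2.17,"dy": 0.16,"dz": -2.14,"ax": 0,"ay": 1.48,"az": 0},{"hand": 0,"dx": -2.12,"dy": 0.15,"dz": -2.19,"ax": 0,"ay": 1.48,"az": 0},{"hand": 0,"dx": -2.06,"dy": 0.16,"dz": -2.25,"ax": 0,"ay": 1.48,"az": 0},{"hand": 0,"dx": -2.0,"dy": 0.16,"dz": -2.3,"ax": 0,"ay": 1.48,"az": 0},{"hand": 0,"dx": -1.94,"dy": 0.15,"dz": -2.36,"ax": 0,"ay": 1.48,"az": 0}])

```text
time_s: 0.62
position: [0.2583, -0.3746, 0.2233]
tool_rot: [[-0.974, -0.0, 0.228], [-0.228, 0.0, -0.974], [-0.0, -1.0, -0.0]]
ft_force: [0.9, 0.7, -0.2]
grip_width: 0.0255
```

Call:
jog_arm(rows=[{"hand": 0,"dx": -1.88,"dy": 0.16,"dz": -2.4,"ax": 0,"ay": 1.48,"az": 0},{"hand": 0,"dx": -1.82,"dy": 0.15,"dz": -2.44,"ax": 0,"ay": 1.48,"az": 0},{"hand": 0,"dx": -1.75,"dy": 0.16,"dz": -2.5,"ax": 0,"ay": 1.48,"az": 0},{"hand": 0,"dx": -1.69,"dy": 0.16,"dz": -2.54,"ax": 0,"ay": 1.48,"az": 0},{"hand": 0,"dx": -1.62,"dy": 0.15,"dz": -2.58,"ax": 0,"ay": 1.48,"az": 0}])

```text
time_s: 1.03
position: [0.3222, -0.2363, 0.2157]
tool_rot: [[-0.995, 0.0, 0.101], [-0.101, -0.0, -0.995], [-0.0, -1.0, 0.0]]
ft_force: [-0.6, -0.6, 0.4]
grip_width: 0.0001
```

Call:
jog_arm(rows=[{"hand": 0,"dx": -1.55,"dy": 0.15,"dz": -2.62,"ax": 0,"ay": 1.48,"az": 0},{"hand": 0,"dx": -1.49,"dy": 0.16,"dz": -2.67,"ax": 0,"ay": 1.48,"az": 0},{"hand": 0,"dx": -1.42,"dy": 0.15,"dz": -2.7,"ax": 0,"ay": 1.48,"az": 0},{"hand": 0,"dx": -1.34,"dy": 0.16,"dz": -2.73,"ax": 0,"ay": 1.48,"az": 0},{"hand": 0,"dx": -1.28,"dy": 0.15,"dz": -2.77,"ax": 0,"ay": 1.48,"az": 0}])

```text
time_s: 1.45
position: [0.3861, -0.0978, 0.208]
tool_rot: [[-1.0, 0.0, -0.028], [0.028, -0.0, -1.0], [-0.0, -1.0, 0.0]]
ft_force: [0.5, 0.0, 0.4]
grip_width: -0.0001
```

Call:
jog_arm(rows=[{"hand": 0,"dx": -1.2,"dy": 0.16,"dz": -2.8,"ax": 0,"ay": 1.48,"az": 0},{"hand": 0,"dx": -1.14,"dy": 0.15,"dz": -2.83,"ax": 0,"ay": 1.48,"az": 0},{"hand": 0,"dx": -1.05,"dy": 0.16,"dz": -2.86,"ax": 0,"ay": 1.48,"az": 0},{"hand": 0,"dx": -0.99,"dy": 0.15,"dz": -2.89,"ax": 0,"ay": 1.48,"az": 0},{"hand": 0,"dx": -0.91,"dy": 0.16,"dz": -2.91,"ax": 0,"ay": 1.48,"az": 0}])

```text
time_s: 1.87
position: [0.4501, 0.0407, 0.2001]
tool_rot: [[-0.988, -0.0, -0.156], [0.156, -0.0, -0.988], [0.0, -1.0, 0.0]]
ft_force: [0.5, 0.3, 0.8]
grip_width: -0.0003
```

```bash
python3 - <<'E'
from h import *
s=snap("w2"); print(s["time_s"],s["position"],s["q"],s["grip_width"],s["ft_force"])
E
```

```text
1.8667 [0.45013602 0.04071536 0.20014706] [-9.89960658e+00  1.36532893e+01  9.21006531e+01 -5.63461964e-04
  7.42469527e+01  8.90922989e+01] -0.00034456836003579183 [0.53101682 0.28190332 0.81569048]
```

View pics/w2.png

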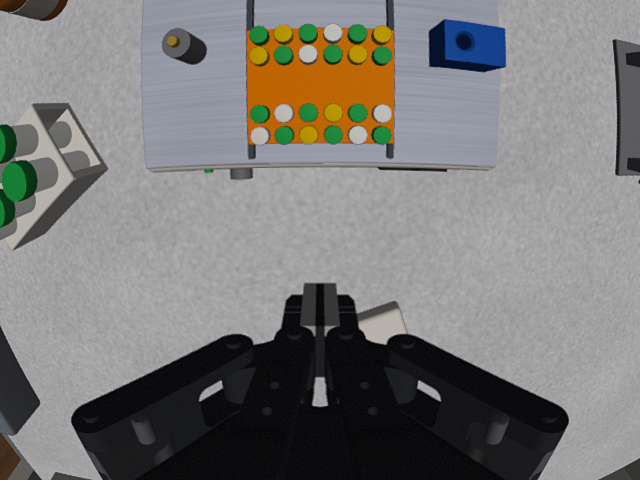

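```bash
python3 - <<'E'
from h import *
np.set_printoptions(precision=4,suppress=True)
p,R=load("w2")
h=wpl((465,42),p,R,.0905); q=wpl((172.5,41),p,R,.0985); f=wpl((321,142),p,R,.09)
print("hole",h,w2s(h),"post",q,w2s(q),np.linalg.norm((h-q)[:2]),"yaw",np.degrees(np.arctan2(-(q-h)[0],(q-h)[1])),"mid",(h+q)/2,"front",w2s(f))
c=[wpl(u,p,R,.05) for u in ((149,167),(495,167))]; print([w2s(x) for x in c])
E
python3 -c "
import cv2
t=cv2.imread('pics/w2.png')[0:180,130:520]
cv2.imwrite('pics/w2c.png',cv2.resize(t,None,fx=2,fy=2,interpolation=cv2.INTER_CUBIC))"
```

```text
hole [ 0.5698 -0.0818  0.0905] [ 0.0025 -0.1012] post [0.6004 0.1172 0.0985] [0.0019 0.1002] 0.20141054038642622 yaw -8.724485680746662 mid [0.5851 0.0177 0.0945] front [-0.073  -0.0003]
[array([-0.0911,  0.1455]), array([-0.0913, -0.1488])]
```

View pics/w2c.png

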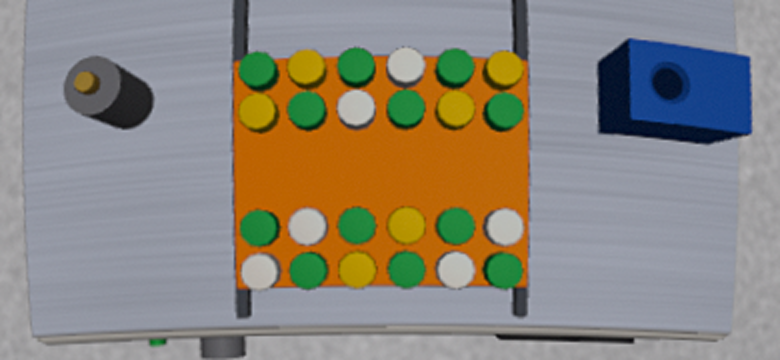

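```bash
sed -i 's/^SC=.*/SC=np.array([0.5848,0.0177]); YAW=-8.75/' h.py; python3 - <<'E'
from h import *
print(w2s(status.observe()["position"]))
E
```

```text
[-0.13584858  0.0058171 ]
```

Call:
jog_arm(rows=[{"hand": 0,"dx": 0,"dy": 3.3,"dz": 0,"ax": 0,"ay": 0,"az": 0},{"hand": 0,"dx": 0,"dy": 3.3,"dz": 0,"ax": 0,"ay": 0,"az": 0},{"hand": 0,"dx": 0,"dy": 3.3,"dz": 0,"ax": 0,"ay": 0,"az": 0},{"hand": 0,"dx": -1,"dy": 3.3,"dz": 0,"ax": 0,"ay": 0,"az": 0},{"hand": 0,"dx": -3,"dy": 0,"dz": 0,"ax": 0,"ay": 0,"az": 0}])

```text
time_s: 2.33
position: [0.4833, 0.0341, 0.0627]
tool_rot: [[-0.988, -0.014, -0.155], [0.155, 0.002, -0.988], [0.015, -1.0, -0.0]]
ft_force: [-0.3, -0.4, 0.4]
grip_width: 0.0003
```

Call:
jog_arm(rows=[{"hand": 0,"dx": -0.8,"dy": 0,"dz": 0,"ax": 0,"ay": 0,"az": 0},{"hand": 0,"dx": -0.8,"dy": 0,"dz": 0,"ax": 0,"ay": 0,"az": 0},{"hand": 0,"dx": -0.8,"dy": 0,"dz": 0,"ax": 0,"ay": 0,"az": 0},{"hand": 0,"dx": -0.8,"dy": 0,"dz": 0,"ax": 0,"ay": 0,"az": 0},{"hand": 0,"dx": -0.6,"dy": 0,"dz": 0,"ax": 0,"ay": 0,"az": 0}])

```text
time_s: 2.75
position: [0.5273, 0.027, 0.0687]
tool_rot: [[-0.988, 0.0, -0.155], [0.155, -0.0, -0.988], [-0.0, -1.0, -0.0]]
ft_force: [-2.0, 0.9, -1.0]
grip_width: -0.0
```

Call:
jog_arm(rows=[{"hand": 0,"dx": -0.2,"dy": 0,"dz": 0,"ax": 0,"ay": 0,"az": 0},{"hand": 0,"dx": -0.2,"dy": 0,"dz": 0,"ax": 0,"ay": 0,"az": 0},{"hand": 0,"dx": -0.1,"dy": 0,"dz": 0,"ax": 0,"ay": 0,"az": 0},{"hand": 0,"dx": -0.1,"dy": 0,"dz": 0,"ax": 0,"ay": 0,"az": 0},{"hand": 0,"dx": 0,"dy": 0,"dz": 0,"ax": 0,"ay": 0,"az": 0}])

```text
time_s: 3.17
position: [0.533, 0.026, 0.0685]
tool_rot: [[-0.988, 0.001, -0.155], [0.155, -0.0, -0.988], [-0.001, -1.0, -0.0]]
ft_force: [-0.2, -0.3, -0.2]
grip_width: -0.0
```

Call:
jog_arm(rows=[{"hand": 0,"dx": -0.1,"dy": 0,"dz": 0,"ax": 0,"ay": 0,"az": 0},{"hand": 0,"dx": -0.1,"dy": 0,"dz": 0,"ax": 0,"ay": 0,"az": 0},{"hand": 0,"dx": -0.1,"dy": 0,"dz": 0,"ax": 0,"ay": 0,"az": 0},{"hand": 0,"dx": 0,"dy": 0,"dz": 0,"ax": 0,"ay": 0,"az": 0},{"hand": 0,"dx": 0,"dy": 0,"dz": 0,"ax": 0,"ay": 0,"az": 0}])

```text
time_s: 3.58
position: [0.5344, 0.0259, 0.0683]
tool_rot: [[-0.988, -0.003, -0.155], [0.155, 0.0, -0.988], [0.003, -1.0, 0.0]]
ft_force: [-7.8, 0.4, 6.0]
grip_width: 0.0001
```

```bash
python3 - <<'E'
from h import *
s=status.observe();print(w2s(s["position"]),s["ft_force"])
E
```

```text
[-0.05106005  0.00038977] [-7.82447823  0.44468864  5.98217982]
```

```bash
python3 - <<'E'
from h import *
s=status.observe();p=s["position"];R=Rdown(YAW-90.2)
p1=p+R@np.array([.04,-.132,0])
plan(np.array([.445,-.338,.20]),Rdown(-95),10,1,p1,R)
E
```

```text
dist cm 37.34220836532852 turn [ 0.   -3.95  0.  ] /row 3.7342208365328515
[{"hand": 1.0, "dx": -0.08, "dz": 3.73, "ay": -0.4}, {"hand": 1.0, "dx": -0.06, "dy": 0.01, "dz": 3.74, "ay": -0.39}, {"hand": 1.0, "dx": -0.03, "dz": 3.73, "ay": -0.39}, {"hand": 1.0, "dx": -0.01, "dz": 3.74, "ay": -0.4}, {"hand": 1.0, "dx": 0.02, "dz": 3.73, "ay": -0.39}]
[{"hand": 1.0, "dx": 0.05, "dy": 0.01, "dz": 3.73, "ay": -0.4}, {"hand": 1.0, "dx": 0.07, "dz": 3.74, "ay": -0.39}, {"hand": 1.0, "dx": 0.1, "dz": 3.73, "ay": -0.4}, {"hand": 1.0, "dx": 0.12, "dz": 3.73, "ay": -0.39}, {"hand": 1.0, "dx": 0.15, "dy": 0.01, "dz": 3.73, "ay": -0.4}]
```

Call:
jog_arm(rows=[{"hand": 0,"dx": 1.7,"dy": 0,"dz": 0,"ax": 0,"ay": 0,"az": 0},{"hand": 0,"dx": 2.5,"dy": -2.4,"dz": 0,"ax": 0,"ay": 0,"az": 0},{"hand": 0,"dx": 0,"dy": -3.6,"dz": 0,"ax": 0,"ay": 0,"az": 0},{"hand": 0,"dx": 0,"dy": -3.6,"dz": 0,"ax": 0,"ay": 0,"az": 0},{"hand": 0,"dx": 0,"dy": -3.6,"dz": 0,"ax": 0,"ay": 0,"az": 0}])

```text
time_s: 4.0
position: [0.4939, 0.0322, 0.202]
tool_rot: [[-0.988, 0.0, -0.155], [0.155, -0.0, -0.988], [-0.0, -1.0, -0.0]]
ft_force: [0.4, 0.1, -0.2]
grip_width: 0.0002
```

Call:
jog_arm(rows=[{"hand": 1,"dx": -0.08,"dy": 0,"dz": 3.73,"ax": 0,"ay": -0.4,"az": 0},{"hand": 1,"dx": -0.06,"dy": 0,"dz": 3.73,"ax": 0,"ay": -0.4,"az": 0},{"hand": 1,"dx": -0.03,"dy": 0,"dz": 3.73,"ax": 0,"ay": -0.4,"az": 0},{"hand": 1,"dx": -0.01,"dy": 0,"dz": 3.73,"ax": 0,"ay": -0.4,"az": 0},{"hand": 1,"dx": 0.02,"dy": 0,"dz": 3.73,"ax": 0,"ay": -0.4,"az": 0}])

```text
time_s: 4.42
position: [0.4692, -0.1545, 0.2005]
tool_rot: [[-0.993, 0.001, -0.12], [0.12, -0.001, -0.993], [-0.001, -1.0, 0.0]]
ft_force: [1.4, 0.5, 0.4]
grip_width: 0.0606
```

Call:
jog_arm(rows=[{"hand": 1,"dx": 0.05,"dy": 0,"dz": 3.73,"ax": 0,"ay": -0.4,"az": 0},{"hand": 1,"dx": 0.07,"dy": 0,"dz": 3.73,"ax": 0,"ay": -0.4,"az": 0},{"hand": 1,"dx": 0.1,"dy": 0,"dz": 3.73,"ax": 0,"ay": -0.4,"az": 0},{"hand": 1,"dx": 0.12,"dy": 0,"dz": 3.73,"ax": 0,"ay": -0.4,"az": 0},{"hand": 1,"dx": 0.15,"dy": 0,"dz": 3.73,"ax": 0,"ay": -0.4,"az": 0}])

```text
time_s: 4.83
position: [0.4442, -0.3397, 0.2003]
tool_rot: [[-0.996, 0.001, -0.086], [0.086, -0.001, -0.996], [-0.001, -1.0, 0.0]]
ft_force: [0.2, 0.5, 0.7]
grip_width: 0.0852
```

```bash
python3 - <<'E'
from h import *
s=snap("w3"); print(s["time_s"],s["position"],s["q"],s["grip_width"],s["ft_force"])
im=imaging.get_image("top"); cv2.imwrite("pics/top1.png",im[:,:,::-1])
cv2.imwrite("pics/tc1.png",cv2.resize(im[185:325,240:400,::-1],None,fx=3.45,fy=3.45,interpolation=cv2.INTER_CUBIC))
E
```

```text
4.8333 [ 0.44420463 -0.33974099  0.20029959] [-4.95398573e+01  2.40782191e+01  7.59770773e+01  2.73391777e-03
  7.99021083e+01  4.53864531e+01] 0.08521157697752219 [0.23247522 0.48499069 0.71776553]
```

View pics/w3.png

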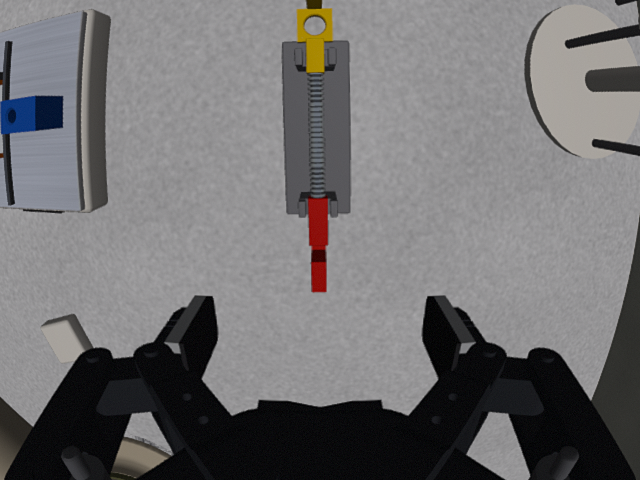

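View pics/tc1.png

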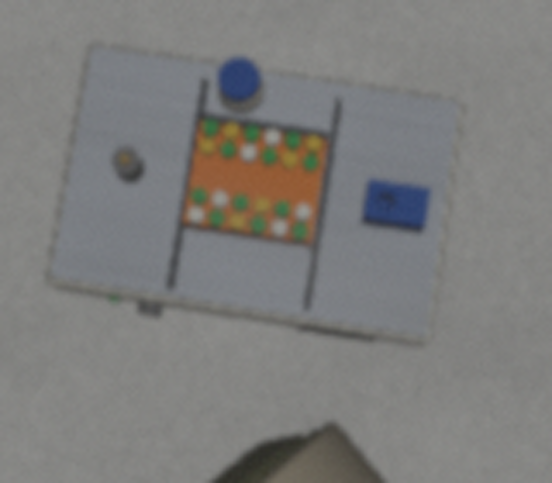

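```bash
python3 - <<'E'
from h import *
np.set_printoptions(precision=4,suppress=True)
p,R=load("w3")
im=cv2.imread("pics/w3.png")
cv2.imwrite("pics/w3c.png",cv2.resize(im[0:310,270:370],None,fx=1.9*1.9,fy=1.9,interpolation=cv2.INTER_CUBIC)) if 0 else None
cv2.imwrite("pics/w3c.png",cv2.resize(im[190:300,280:360],None,fx=5,fy=5,interpolation=cv2.INTER_CUBIC))
e=wpl((314.8,25.5),p,R,.046)
a=wpl((319,262),p,R,.082); b=wpl((319,292),p,R,.082); c=wpl((317.5,75),p,R,.05)
l=wpl((311.5,290),p,R,.082); r=wpl((326.5,290),p,R,.082)
print(e,a,b,"len",np.linalg.norm(a-b),"w",np.linalg.norm(l-r),"ang",np.degrees(np.arctan2(*(e-(a+b)/2)[[1,0]])),np.linalg.norm((e-(a+b)/2)[:2]),c)
E
```

```text
[ 0.5978 -0.35    0.046 ] [ 0.4161 -0.3376  0.082 ] [ 0.3908 -0.3354  0.082 ] len 0.025371540796226028 w 0.011703751854393934 ang -3.969980909933439 0.1948548183584705 [ 0.5562 -0.3486  0.05  ]
```

View pics/w3c.png

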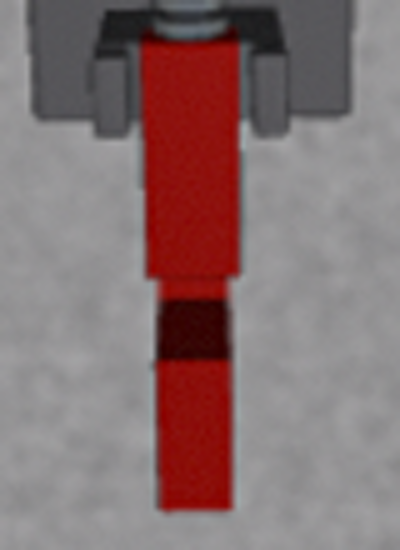

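```bash
python3 - <<'E'
from h import *
plan(np.array([.4034,-.3365,.12]),Rdown(-94),4,1)
E
```

```text
dist cm 8.947212973026316 turn [-0.09038866 -1.19425064 -0.01908988] /row 2.236803243256579
[{"hand": 1.0, "dx": 1.02, "dy": 1.99, "dz": -0.06, "ax": -0.02, "ay": -0.3}, {"hand": 1.0, "dx": 1.02, "dy": 1.99, "dz": -0.07, "ax": -0.03, "ay": -0.3, "az": -0.01}, {"hand": 1.0, "dx": 1.02, "dy": 1.99, "dz": -0.07, "ax": -0.02, "ay": -0.3}, {"hand": 1.0, "dx": 1.01, "dy": 1.99, "dz": -0.08, "ax": -0.02, "ay": -0.29, "az": -0.01}]
```

Call:
jog_arm(rows=[{"hand": 1,"dx": 1.02,"dy": 2.0,"dz": -0.07,"ax": 0,"ay": -0.3,"az": 0},{"hand": 1,"dx": 1.02,"dy": 2.0,"dz": -0.07,"ax": 0,"ay": -0.3,"az": 0},{"hand": 1,"dx": 1.02,"dy": 2.0,"dz": -0.07,"ax": 0,"ay": -0.3,"az": 0},{"hand": 1,"dx": 1.02,"dy": 2.0,"dz": -0.07,"ax": 0,"ay": -0.3,"az": 0},{"hand": 1,"dx": 0,"dy": 2.0,"dz": 0,"ax": 0,"ay": 0,"az": 0}])

```text
time_s: 5.35
position: [0.4031, -0.3309, 0.0995]
tool_rot: [[-0.998, -0.0, -0.065], [0.065, 0.0, -0.998], [0.0, -1.0, -0.0]]
ft_force: [1.0, -0.9, -0.3]
grip_width: 0.085
```

Call:
jog_arm(rows=[{"hand": 1,"dx": 0,"dy": 2.0,"dz": 0,"ax": 0,"ay": 0,"az": 0},{"hand": 1,"dx": 0,"dy": 2.0,"dz": 0,"ax": 0,"ay": 0,"az": 0},{"hand": 1,"dx": 0,"dy": 1.0,"dz": 0,"ax": 0,"ay": 0,"az": 0},{"hand": 1,"dx": 0,"dy": 0,"dz": 0,"ax": 0,"ay": 0,"az": 0},{"hand": 1,"dx": 0,"dy": 0,"dz": 0,"ax": 0,"ay": 0,"az": 0}])

```text
time_s: 5.77
position: [0.4045, -0.3316, 0.0505]
tool_rot: [[-0.998, 0.0, -0.065], [0.065, 0.0, -0.998], [-0.0, -1.0, -0.0]]
ft_force: [-1.3, 0.9, 1.0]
grip_width: 0.0853
```

```bash
python3 - <<'E'
from h import *
s=snap("w4"); print(s["time_s"],s["position"],s["tool_rot"][:,2],s["ft_force"])
E
```

```text
5.7667 [ 0.40452049 -0.3316423   0.05052896] [-6.47455976e-02 -9.97901802e-01 -1.67530621e-05] [-1.32324182  0.87001661  0.99809812]
```

View pics/w4.png

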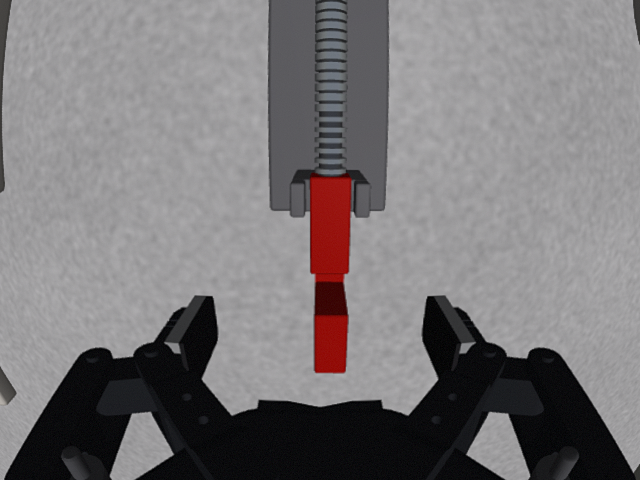

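```bash
python3 - <<'E'
from h import *
np.set_printoptions(precision=4,suppress=True)
p,R=load("w4")
for u in ((315,342),(347.5,342),(331,314),(331,372)): print(wpl(u,p,R,.082))
print(status.observe()["position"])
for u in ((331.5,205),): print(wpl(u,p,R,.054))
E
```

```text
[ 0.4056 -0.3309  0.082 ]
[ 0.4048 -0.3425  0.082 ]
[ 0.4169 -0.3372  0.082 ]
[ 0.3913 -0.3359  0.082 ]
[ 0.4047 -0.3319  0.0511]
[ 0.4484 -0.3399  0.054 ]
```

Call:
jog_arm(rows=[{"hand": 1,"dx": 0,"dy": 0.1,"dz": 0.48,"ax": 0,"ay": 0,"az": 0},{"hand": 0.4,"dx": 0,"dy": 0,"dz": 0,"ax": 0,"ay": 0,"az": 0},{"hand": 0,"dx": 0,"dy": 0,"dz": 0,"ax": 0,"ay": 0,"az": 0},{"hand": 0,"dx": 0,"dy": 0,"dz": 0,"ax": 0,"ay": 0,"az": 0},{"hand": 0,"dx": 0,"dy": 0,"dz": 0,"ax": 0,"ay": 0,"az": 0}], newtons=80)

```text
time_s: 6.23
position: [0.4039, -0.3365, 0.0495]
tool_rot: [[-0.998, 0.0, -0.065], [0.065, -0.0, -0.998], [-0.0, -1.0, 0.0]]
ft_force: [-0.7, 0.8, -0.1]
grip_width: 0.039
```

Call:
jog_arm(rows=[{"hand": 0,"dx": 0,"dy": 0,"dz": 0,"ax": 0,"ay": 0,"az": 0},{"hand": 0,"dx": 0,"dy": 0,"dz": 0,"ax": 0,"ay": 0,"az": 0},{"hand": 0,"dx": 0,"dy": 0,"dz": 0,"ax": 0,"ay": 0,"az": 0},{"hand": 0,"dx": 0,"dy": -0.5,"dz": 0,"ax": 0,"ay": 0,"az": 0},{"hand": 0,"dx": 0,"dy": -0.5,"dz": 0,"ax": 0,"ay": 0,"az": 0}])

```text
time_s: 6.65
position: [0.4038, -0.3364, 0.0594]
tool_rot: [[-0.998, -0.001, -0.065], [0.065, 0.001, -0.998], [0.001, -1.0, -0.001]]
ft_force: [0.6, -0.0, -0.3]
grip_width: 0.011
```

Call:
jog_arm(rows=[{"hand": 0,"dx": 0,"dy": -2,"dz": 0,"ax": 0,"ay": 0,"az": 0},{"hand": 0,"dx": 0,"dy": -3,"dz": 0,"ax": 0,"ay": 0,"az": 0},{"hand": 0,"dx": 0,"dy": -3.5,"dz": 0,"ax": 0,"ay": 0,"az": 0},{"hand": 0,"dx": 0,"dy": -3.5,"dz": 0,"ax": 0,"ay": 0,"az": 0},{"hand": 0,"dx": 0,"dy": -2.5,"dz": 0,"ax": 0,"ay": 0,"az": 0}])

```text
time_s: 7.07
position: [0.4041, -0.3367, 0.2078]
tool_rot: [[-0.998, 0.002, -0.065], [0.065, -0.003, -0.998], [-0.002, -1.0, 0.003]]
ft_force: [-0.3, -0.5, -0.3]
grip_width: 0.0107
```

Call:
jog_arm(rows=[{"hand": 0,"dx": 0,"dy": 0,"dz": 0,"ax": 0,"ay": 0,"az": 0},{"hand": 0,"dx": 0,"dy": 0,"dz": 0,"ax": 0,"ay": 0,"az": 0},{"hand": 0,"dx": 0,"dy": 0,"dz": 0,"ax": 0,"ay": 0,"az": 0},{"hand": 0,"dx": 0,"dy": 0,"dz": 0,"ax": 0,"ay": 0,"az": 0},{"hand": 0,"dx": 0,"dy": 0,"dz": 0,"ax": 0,"ay": 0,"az": 0}])

```text
time_s: 7.48
position: [0.4037, -0.3361, 0.2031]
tool_rot: [[-0.998, -0.002, -0.065], [0.065, 0.002, -0.998], [0.002, -1.0, -0.002]]
ft_force: [-0.1, 0.4, -1.2]
grip_width: 0.0106
```

```bash
python3 - <<'E'
from h import *
s=snap("w5"); print(s["time_s"],s["position"],s["tool_rot"][:,2],s["ft_force"],s["grip_width"])
im=imaging.get_image("scene"); cv2.imwrite("pics/s5.png",cv2.resize(im[60:300,150:450,::-1],None,fx=2.2,fy=2.2))
E
```

```text
7.4833 [ 0.40365392 -0.33613682  0.2030765 ] [-0.06503627 -0.9978811  -0.00189501] [-0.13785032  0.36214394 -1.2497066 ] 0.010614872440498295
```

View pics/w5.png

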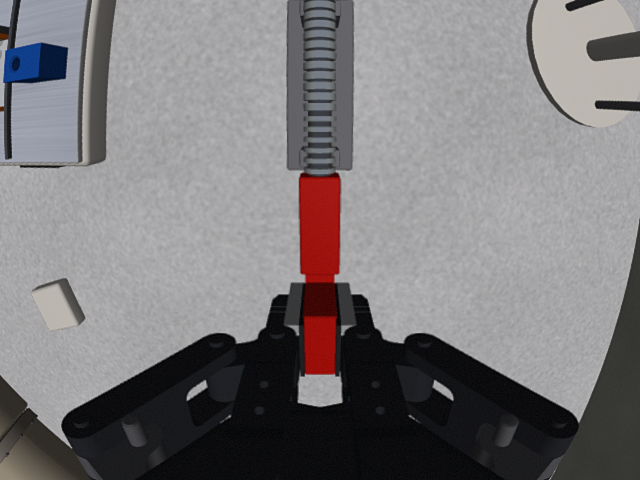

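View pics/s5.png

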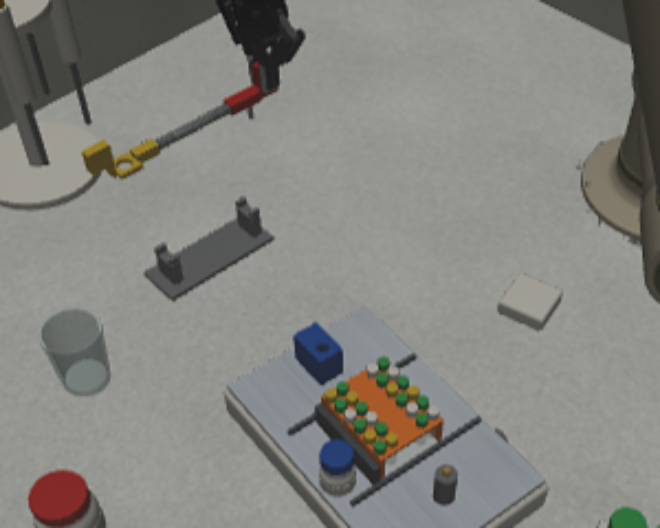

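```bash
python3 - <<'E'
from h import *
np.set_printoptions(precision=4,suppress=True)
p,R=load("w5")
pred=p+np.array([np.cos(np.radians(-4)),np.sin(np.radians(-4)),0])*.196; pred[2]=p[2]-.0035
print("pred eye px",proj("scene",pred),"seen (207.3,134.5)", "dz+10mm:",proj("scene",pred-[0,0,.01]))
plan(sh(-.045,-.127,.175),Rdown(YAW),15,0,R0=Rdown(-93.73),p0=np.array([.4039,-.3365,.2045]))
E
```

```text
pred eye px [205.22   132.7701] seen (207.3,134.5) dz+10mm: [206.0226 136.0893]
dist cm 26.46790444867134 turn [  0.   -84.98   0.  ] /row 1.764526963244756
[{"hand": 0.0, "dx": -0.68, "dy": 0.2, "dz": -1.62, "ay": -5.67}, {"hand": 0.0, "dx": -0.83, "dy": 0.19, "dz": -1.54, "ay": -5.66}, {"hand": 0.0, "dx": -0.98, "dy": 0.2, "dz": -1.45, "ay": -5.67}, {"hand": 0.0, "dx": -1.12, "dy": 0.2, "dz": -1.35, "ay": -5.66}, {"hand": 0.0, "dx": -1.25, "dy": 0.19, "dz": -1.23, "ay": -5.67}]
[{"hand": 0.0, "dx": -1.36, "dy": 0.2, "dz": -1.11, "ay": -5.66}, {"hand": 0.0, "dx": -1.47, "dy": 0.2, "dz": -0.96, "ay": -5.67}, {"hand": 0.0, "dx": -1.55, "dy": 0.19, "dz": -0.81, "ay": -5.66}, {"hand": 0.0, "dx": -1.63, "dy": 0.2, "dz": -0.66, "ay": -5.67}, {"hand": 0.0, "dx": -1.68, "dy": 0.2, "dz": -0.49, "ay": -5.66}]
[{"hand": 0.0, "dx": -1.73, "dy": 0.19, "dz": -0.32, "ay": -5.67}, {"hand": 0.0, "dx": -1.74, "dy": 0.2, "dz": -0.16, "ay": -5.66}, {"hand": 0.0, "dx": -1.76, "dy": 0.2, "dz": 0.02, "ay": -5.67}, {"hand": 0.0, "dx": -1.74, "dy": 0.19, "dz": 0.2, "ay": -5.66}, {"hand": 0.0, "dx": -1.71, "dy": 0.2, "dz": 0.36, "ay": -5.67}]
```

Call:
jog_arm(rows=[{"hand": 0,"dx": -0.68,"dy": 0.2,"dz": -1.62,"ax": 0,"ay": -5.67,"az": 0},{"hand": 0,"dx": -0.83,"dy": 0.2,"dz": -1.54,"ax": 0,"ay": -5.66,"az": 0},{"hand": 0,"dx": -0.98,"dy": 0.2,"dz": -1.45,"ax": 0,"ay": -5.67,"az": 0},{"hand": 0,"dx": -1.12,"dy": 0.2,"dz": -1.35,"ax": 0,"ay": -5.66,"az": 0},{"hand": 0,"dx": -1.25,"dy": 0.2,"dz": -1.23,"ax": 0,"ay": -5.67,"az": 0}])

```text
time_s: 8.0
position: [0.4432, -0.2572, 0.1937]
tool_rot: [[-0.907, -0.001, 0.421], [-0.421, 0.001, -0.907], [0.0, -1.0, -0.001]]
ft_force: [-0.3, 0.2, -0.9]
grip_width: 0.0109
```

Call:
jog_arm(rows=[{"hand": 0,"dx": -1.36,"dy": 0.2,"dz": -1.11,"ax": 0,"ay": -5.66,"az": 0},{"hand": 0,"dx": -1.47,"dy": 0.2,"dz": -0.96,"ax": 0,"ay": -5.67,"az": 0},{"hand": 0,"dx": -1.55,"dy": 0.2,"dz": -0.81,"ax": 0,"ay": -5.66,"az": 0},{"hand": 0,"dx": -1.63,"dy": 0.2,"dz": -0.66,"ax": 0,"ay": -5.67,"az": 0},{"hand": 0,"dx": -1.68,"dy": 0.2,"dz": -0.49,"ax": 0,"ay": -5.66,"az": 0}])

```text
time_s: 8.42
position: [0.4822, -0.1787, 0.1837]
tool_rot: [[-0.599, -0.001, 0.801], [-0.801, 0.0, -0.599], [0.0, -1.0, -0.001]]
ft_force: [-0.0, 0.5, -0.3]
grip_width: 0.0108
```

Call:
jog_arm(rows=[{"hand": 0,"dx": -1.73,"dy": 0.2,"dz": -0.32,"ax": 0,"ay": -5.67,"az": 0},{"hand": 0,"dx": -1.74,"dy": 0.2,"dz": -0.16,"ax": 0,"ay": -5.66,"az": 0},{"hand": 0,"dx": -1.76,"dy": 0.2,"dz": 0.02,"ax": 0,"ay": -5.67,"az": 0},{"hand": 0,"dx": -1.74,"dy": 0.2,"dz": 0.2,"ax": 0,"ay": -5.66,"az": 0},{"hand": 0,"dx": -1.71,"dy": 0.2,"dz": 0.36,"ax": 0,"ay": -5.67,"az": 0}])

```text
time_s: 8.83
position: [0.5212, -0.1001, 0.1737]
tool_rot: [[-0.147, -0.001, 0.989], [-0.989, 0.0, -0.147], [-0.0, -1.0, -0.001]]
ft_force: [-0.1, -0.2, -0.4]
grip_width: 0.011
```

Call:
jog_arm(rows=[{"hand": 0,"dx": 0,"dy": 0,"dz": 0,"ax": 0,"ay": 0,"az": 0},{"hand": 0,"dx": 0,"dy": 0,"dz": 0,"ax": 0,"ay": 0,"az": 0},{"hand": 0,"dx": 0,"dy": 0,"dz": 0,"ax": 0,"ay": 0,"az": 0},{"hand": 0,"dx": 0,"dy": 0,"dz": 0,"ax": 0,"ay": 0,"az": 0},{"hand": 0,"dx": 0,"dy": 0,"dz": 0,"ax": 0,"ay": 0,"az": 0}])

```text
time_s: 9.25
position: [0.5208, -0.1017, 0.1743]
tool_rot: [[-0.154, 0.0, 0.988], [-0.988, -0.0, -0.154], [0.0, -1.0, 0.0]]
ft_force: [0.3, 0.2, -0.9]
grip_width: 0.0109
```

```bash
python3 - <<'E'
from h import *
s=snap("w6"); print(s["time_s"],s["position"],w2s(s["position"]),s["tool_rot"][:,2],s["tool_rot"][:,1],s["ft_force"],s["grip_width"])
im=imaging.get_image("scene"); cv2.imwrite("pics/s6.png",cv2.resize(im[120:360,200:500,::-1],None,fx=2.2,fy=2.2))
E
```

```text
9.25 [ 0.52076693 -0.10167748  0.17426317] [-0.04512771 -0.12772903] [ 9.88067753e-01 -1.54019851e-01  3.16334432e-05] [ 2.14450021e-05 -6.78115714e-05 -9.99999997e-01] [ 0.33642467  0.18912903 -0.8619714 ] 0.010857298776371257
```

View pics/w6.png

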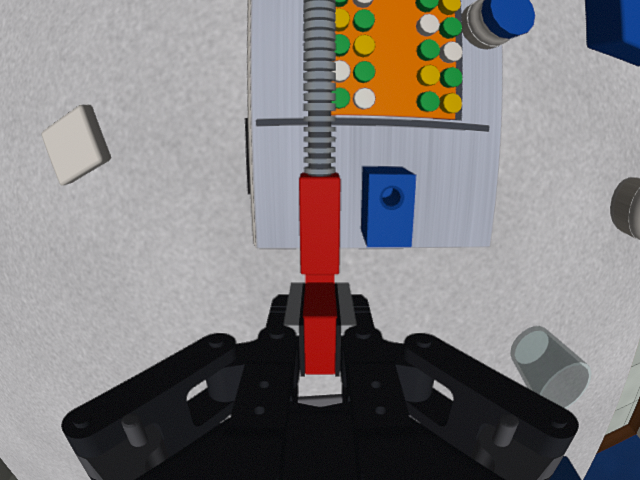

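View pics/s6.png

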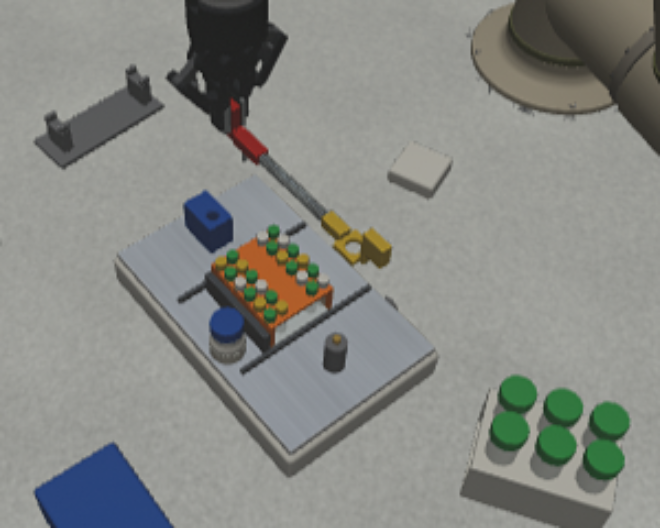

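```bash
python3 - <<'E'
from h import *
np.set_printoptions(precision=4,suppress=True)
p,R=load("w6")
h=wpl((391.2,197),p,R,.0905); print("hole",h,w2s(h))
u=-R[:,0]
pin=p+.026*u; print("delta to hole in tool x,z:",R.T@(h-pin))
eye=p+.196*u-[0,0,.0035]; print("pred",proj("scene",eye),"seen",200+353/2.2,120+245/2.2, proj("scene",eye-[0,0,.01]))
E
```

```text
hole [ 0.5705 -0.0812  0.0905] [ 0.0009 -0.1   ]
delta to hole in tool x,z: [-0.0019  0.0838  0.046 ]
pred [360.6813 230.6754] seen 360.45454545454544 231.36363636363637 [360.2924 233.6421]
```

Call:
jog_arm(rows=[{"hand": 0,"dx": -0.17,"dy": 0,"dz": 1.55,"ax": 0,"ay": 0,"az": 0},{"hand": 0,"dx": 0,"dy": 0,"dz": 2.0,"ax": 0,"ay": 0,"az": 0},{"hand": 0,"dx": 0,"dy": 1,"dz": 1.0,"ax": 0,"ay": 0,"az": 0},{"hand": 0,"dx": 0,"dy": 2,"dz": 0,"ax": 0,"ay": 0,"az": 0},{"hand": 0,"dx": 0,"dy": 1.5,"dz": 0,"ax": 0,"ay": 0,"az": 0}])

```text
time_s: 9.77
position: [0.5664, -0.1066, 0.1281]
tool_rot: [[-0.153, 0.0, 0.988], [-0.988, -0.0, -0.153], [0.0, -1.0, 0.0]]
ft_force: [-0.6, 0.1, -0.6]
grip_width: 0.0107
```

Call:
jog_arm(rows=[{"hand": 0,"dx": 0,"dy": 0.2,"dz": 0,"ax": 0,"ay": 0,"az": 0},{"hand": 0,"dx": 0,"dy": 0,"dz": 0,"ax": 0,"ay": 0,"az": 0},{"hand": 0,"dx": 0,"dy": 0,"dz": 0,"ax": 0,"ay": 0,"az": 0},{"hand": 0,"dx": 0,"dy": 0,"dz": 0,"ax": 0,"ay": 0,"az": 0},{"hand": 0,"dx": 0,"dy": 0,"dz": 0,"ax": 0,"ay": 0,"az": 0}])

```text
time_s: 10.18
position: [0.5666, -0.1064, 0.1283]
tool_rot: [[-0.152, 0.002, 0.988], [-0.988, -0.001, -0.152], [0.0, -1.0, 0.002]]
ft_force: [0.6, 0.2, -0.3]
grip_width: 0.0107
```

```bash
python3 - <<'E'
from h import *
s=snap("w7"); print(s["time_s"],s["position"],w2s(s["position"]),s["ft_force"],s["grip_width"])
im=imaging.get_image("scene"); cv2.imwrite("pics/s7.png",cv2.resize(im[170:330,260:400,::-1],None,fx=3.5,fy=3.5,interpolation=cv2.INTER_CUBIC))
print(s["position"]+.026*-s["tool_rot"][:,0])
E
```

```text
10.1833 [ 0.56656408 -0.10642467  0.12828549] [ 0.00085858 -0.12545415] [ 0.62551444  0.22136065 -0.30325182] 0.010682818649331639
[ 0.57052167 -0.08072764  0.12827483]
```

View pics/s7.png

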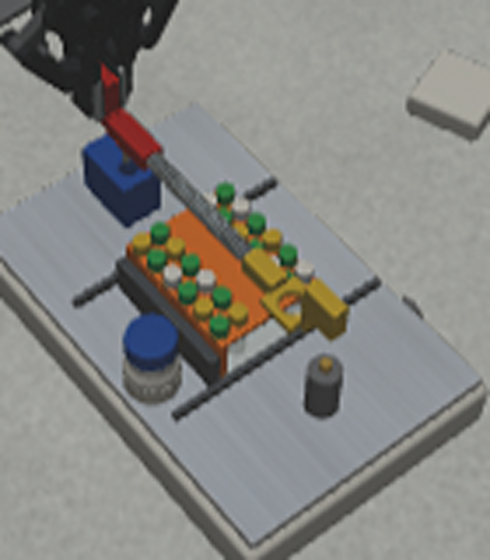

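View pics/w7.png

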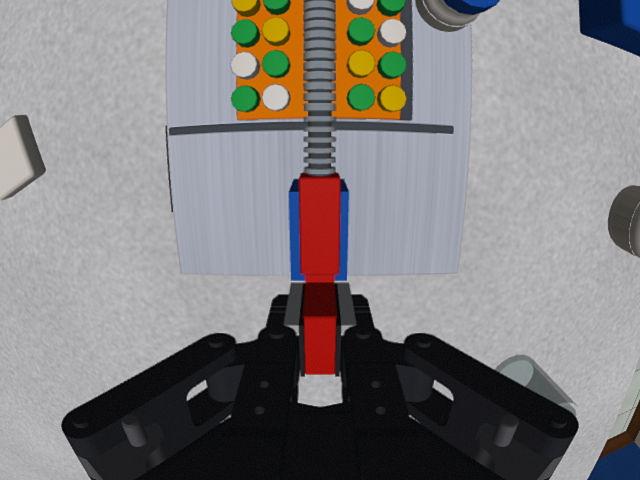

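Call:
jog_arm(rows=[{"hand": 0,"dx": 0,"dy": 0.3,"dz": 0,"ax": 0,"ay": 0,"az": 0},{"hand": 0,"dx": 0,"dy": 0.3,"dz": 0,"ax": 0,"ay": 0,"az": 0},{"hand": 0,"dx": 0,"dy": 0.3,"dz": 0,"ax": 0,"ay": 0,"az": 0},{"hand": 0,"dx": 0,"dy": 0.2,"dz": 0,"ax": 0,"ay": 0,"az": 0},{"hand": 0,"dx": 0,"dy": 0,"dz": 0,"ax": 0,"ay": 0,"az": 0}])

```text
time_s: 10.7
position: [0.566, -0.1061, 0.1155]
tool_rot: [[-0.152, -0.001, 0.988], [-0.988, 0.0, -0.152], [-0.0, -1.0, -0.001]]
ft_force: [0.0, -0.1, -1.6]
grip_width: 0.0108
```

Call:
jog_arm(rows=[{"hand": 0,"dx": 0,"dy": 0.3,"dz": 0,"ax": 0,"ay": 0,"az": 0},{"hand": 0,"dx": 0,"dy": 0.3,"dz": 0,"ax": 0,"ay": 0,"az": 0},{"hand": 0,"dx": 0,"dy": 0.2,"dz": 0,"ax": 0,"ay": 0,"az": 0},{"hand": 0,"dx": 0,"dy": 0,"dz": 0,"ax": 0,"ay": 0,"az": 0},{"hand": 0,"dx": 0,"dy": 0,"dz": 0,"ax": 0,"ay": 0,"az": 0}])

```text
time_s: 11.12
position: [0.5662, -0.1062, 0.1081]
tool_rot: [[-0.152, -0.0, 0.988], [-0.988, 0.0, -0.152], [-0.0, -1.0, -0.0]]
ft_force: [0.7, 0.4, 0.2]
grip_width: 0.011
```

Call:
jog_arm(rows=[{"hand": 0,"dx": 0,"dy": 0.3,"dz": 0,"ax": 0,"ay": 0,"az": 0},{"hand": 0,"dx": 0,"dy": 0.2,"dz": 0,"ax": 0,"ay": 0,"az": 0},{"hand": 0,"dx": 0,"dy": 0.2,"dz": 0,"ax": 0,"ay": 0,"az": 0},{"hand": 0,"dx": 0,"dy": 0.1,"dz": 0,"ax": 0,"ay": 0,"az": 0},{"hand": 0,"dx": 0,"dy": 0,"dz": 0,"ax": 0,"ay": 0,"az": 0}])

```text
time_s: 11.53
position: [0.5662, -0.1062, 0.1001]
tool_rot: [[-0.152, -0.0, 0.988], [-0.988, 0.0, -0.152], [-0.0, -1.0, -0.0]]
ft_force: [0.1, 0.1, 0.6]
grip_width: 0.0106
```

Call:
jog_arm(rows=[{"hand": 0,"dx": 0,"dy": 0.1,"dz": 0,"ax": 0,"ay": 0,"az": 0},{"hand": 0,"dx": 0,"dy": 0,"dz": 0,"ax": 0,"ay": 0,"az": 0},{"hand": 0,"dx": 0,"dy": 0,"dz": 0,"ax": 0,"ay": 0,"az": 0},{"hand": 0,"dx": 0,"dy": 0,"dz": 0,"ax": 0,"ay": 0,"az": 0},{"hand": 0,"dx": 0,"dy": 0,"dz": 0,"ax": 0,"ay": 0,"az": 0}])

```text
time_s: 11.95
position: [0.5663, -0.1063, 0.0999]
tool_rot: [[-0.152, 0.001, 0.988], [-0.988, -0.0, -0.152], [0.0, -1.0, 0.001]]
ft_force: [-2.2, -0.1, 5.2]
grip_width: 0.0107
```

```bash
python3 - <<'E'
from h import *
s=snap("w8"); print(s["time_s"],s["position"],w2s(s["position"]),s["ft_force"],s["wrist_torque"])
im=imaging.get_image("scene"); cv2.imwrite("pics/s8.png",cv2.resize(im[170:330,260:400,::-1],None,fx=3.5,fy=3.5,interpolation=cv2.INTER_CUBIC))
E
```

```text
11.95 [ 0.5662882  -0.10628577  0.09991695] [ 0.00056478 -0.12535884] [-2.17411664 -0.09302541  5.1503075 ] [ 0.08054363  0.35011063 -0.05488383]
```

View pics/s8.png

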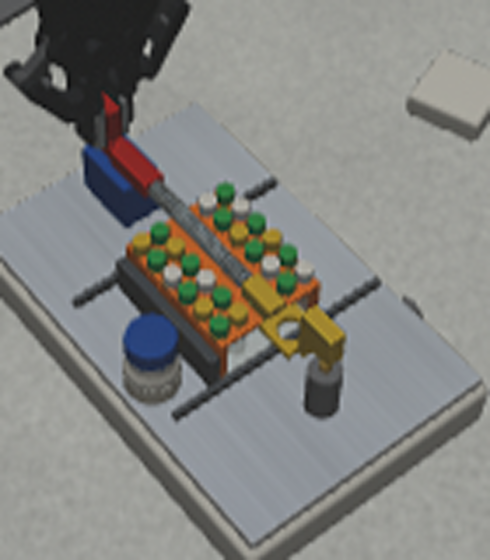

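Call:
jog_arm(rows=[{"hand": 0.6,"dx": 0,"dy": -0.1,"dz": 0,"ax": 0,"ay": 0,"az": 0},{"hand": 0.6,"dx": 0,"dy": 0,"dz": 0,"ax": 0,"ay": 0,"az": 0},{"hand": 0.6,"dx": 0,"dy": 0,"dz": 0,"ax": 0,"ay": 0,"az": 0},{"hand": 0.6,"dx": 0,"dy": 0,"dz": 0,"ax": 0,"ay": 0,"az": 0},{"hand": 0.6,"dx": 0,"dy": 0,"dz": 0,"ax": 0,"ay": 0,"az": 0}])

```text
time_s: 12.47
position: [0.5662, -0.1062, 0.1001]
tool_rot: [[-0.152, -0.0, 0.988], [-0.988, 0.0, -0.152], [-0.0, -1.0, -0.0]]
ft_force: [0.6, 1.0, 0.0]
grip_width: 0.0512
```

Call:
jog_arm(rows=[{"hand": 0.6,"dx": 0,"dy": -1,"dz": 0,"ax": 0,"ay": 0,"az": 0},{"hand": 0.6,"dx": 0,"dy": -2.5,"dz": 0,"ax": 0,"ay": 0,"az": 0},{"hand": 0.6,"dx": 0,"dy": -3,"dz": 0,"ax": 0,"ay": 0,"az": 0},{"hand": 0.6,"dx": -2,"dy": -2.5,"dz": 0,"ax": 0,"ay": 0,"az": 0},{"hand": 0.6,"dx": -4,"dy": -0.5,"dz": 0,"ax": 0,"ay": 0,"az": 0}])

```text
time_s: 12.88
position: [0.5769, -0.0496, 0.2004]
tool_rot: [[-0.157, 0.008, 0.988], [-0.988, -0.003, -0.157], [0.002, -1.0, 0.008]]
ft_force: [0.9, 0.2, 0.4]
grip_width: 0.0512
```

Call:
jog_arm(rows=[{"hand": 0.6,"dx": -4,"dy": 0,"dz": 0,"ax": 0,"ay": 0,"az": 0},{"hand": 0.6,"dx": -3,"dy": 0,"dz": 0,"ax": 0,"ay": 0,"az": 0},{"hand": 0.6,"dx": 0,"dy": 0,"dz": 0,"ax": 0,"ay": 0,"az": 0},{"hand": 0.6,"dx": 0,"dy": 0,"dz": 0,"ax": 0,"ay": 0,"az": 0},{"hand": 0.6,"dx": 0,"dy": 0,"dz": 0,"ax": 0,"ay": 0,"az": 0}])

```text
time_s: 13.3
position: [0.586, 0.0218, 0.1956]
tool_rot: [[-0.152, 0.0, 0.988], [-0.988, -0.0, -0.152], [0.0, -1.0, 0.0]]
ft_force: [0.2, -0.6, -0.4]
grip_width: 0.0509
```

```bash
python3 - <<'E'
from h import *
s=snap("w9"); print(s["time_s"],s["position"],w2s(s["position"]),s["ft_force"],s["wrist_torque"])
E
```

```text
13.3 [0.58598443 0.02182861 0.19564153] [0.00054258 0.00426073] [ 0.21559613 -0.63924772 -0.35972691] [0.00291998 0.04202588 0.0069618 ]
```

View pics/w9.png

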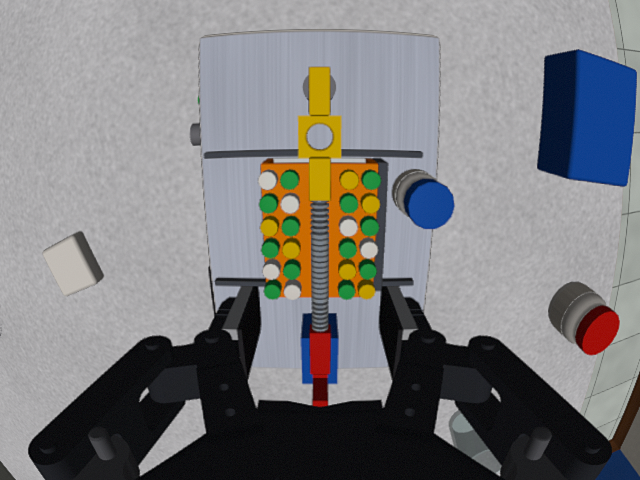

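```bash
python3 - <<'E'
from h import *
np.set_printoptions(precision=4,suppress=True)
p,R=load("w9")
e=wpl((319.5,136),p,R,.0955); t1=wpl((319,67),p,R,.1315); t2=wpl((319,116),p,R,.1315); po=wpl((319,88),p,R,.0905)
for n,x in (("eye",e),("t1",t1),("t2",t2),("ped",po)): print(n,x,w2s(x),R.T@(x-p))
im=cv2.imread("pics/w9.png"); cv2.imwrite("pics/w9c.png",cv2.resize(im[50:210,260:380],None,fx=4,fy=4,interpolation=cv2.INTER_CUBIC))
E
```

```text
eye [0.5967 0.0857 0.0955] [0.0014 0.069 ] [-0.0647  0.1001  0.0008]
t1 [0.6025 0.1254 0.1315] [0.0012 0.1092] [-0.1049  0.0641  0.0006]
t2 [0.5984 0.0982 0.1315] [0.0011 0.0817] [-0.0774  0.0641  0.0006]
ped [0.6012 0.1172 0.0905] [0.0011 0.1008] [-0.0966  0.1051  0.0005]
```

View pics/w9c.png

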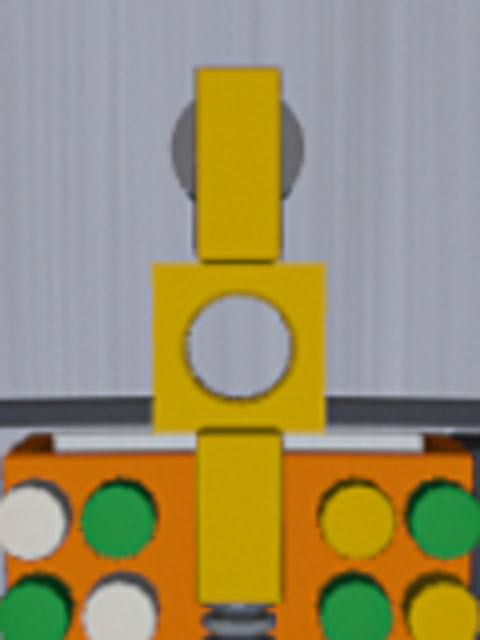

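Call:
jog_arm(rows=[{"hand": 0.6,"dx": -3.1,"dy": 1,"dz": 0.06,"ax": 0,"ay": 0,"az": 0},{"hand": 0.6,"dx": -3.1,"dy": 1,"dz": 0,"ax": 0,"ay": 0,"az": 0},{"hand": 0.6,"dx": -3.0,"dy": 1,"dz": 0,"ax": 0,"ay": 0,"az": 0},{"hand": 0.6,"dx": 0,"dy": 1,"dz": 0,"ax": 0,"ay": 0,"az": 0},{"hand": 0.6,"dx": 0,"dy": 1,"dz": 0,"ax": 0,"ay": 0,"az": 0}])

```text
time_s: 13.77
position: [0.6007, 0.113, 0.1446]
tool_rot: [[-0.152, -0.0, 0.988], [-0.988, -0.0, -0.152], [0.0, -1.0, -0.0]]
ft_force: [0.0, -0.4, -0.9]
grip_width: 0.0514
```

Call:
jog_arm(rows=[{"hand": 0.6,"dx": 0,"dy": 1.5,"dz": 0,"ax": 0,"ay": 0,"az": 0},{"hand": 0.6,"dx": 0,"dy": 1.5,"dz": 0,"ax": 0,"ay": 0,"az": 0},{"hand": 0.6,"dx": 0,"dy": 1.3,"dz": 0,"ax": 0,"ay": 0,"az": 0},{"hand": 0.6,"dx": 0,"dy": 0,"dz": 0,"ax": 0,"ay": 0,"az": 0},{"hand": 0.6,"dx": 0,"dy": 0,"dz": 0,"ax": 0,"ay": 0,"az": 0}])

```text
time_s: 14.18
position: [0.6006, 0.1115, 0.102]
tool_rot: [[-0.154, -0.001, 0.988], [-0.988, -0.0, -0.154], [0.0, -1.0, -0.001]]
ft_force: [0.7, -0.0, 0.7]
grip_width: 0.0513
```

```bash
python3 - <<'E'
from h import *
s=snap("w10"); print(s["time_s"],s["position"],w2s(s["position"]),s["ft_force"],s["wrist_torque"])
E
```

```text
14.1833 [0.60055292 0.11152178 0.10201912] [0.00129709 0.09512623] [ 0.67775768 -0.04453335  0.6691148 ] [0.00726605 0.02160021 0.00324474]
```

View pics/w10.png

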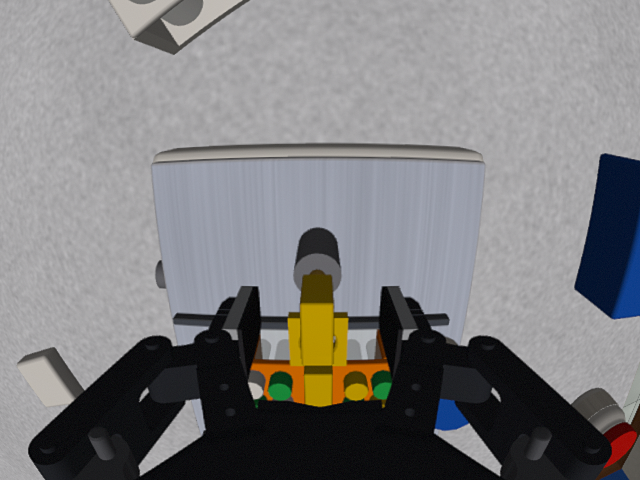

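Call:
jog_arm(rows=[{"hand": 0.6,"dx": -0.2,"dy": 0,"dz": 0,"ax": 0,"ay": 0,"az": 0},{"hand": 0,"dx": 0,"dy": 0,"dz": 0,"ax": 0,"ay": 0,"az": 0},{"hand": 0,"dx": 0,"dy": 0,"dz": 0,"ax": 0,"ay": 0,"az": 0},{"hand": 0,"dx": 0,"dy": 0,"dz": 0,"ax": 0,"ay": 0,"az": 0},{"hand": 0,"dx": 0,"dy": 0,"dz": 0,"ax": 0,"ay": 0,"az": 0}], newtons=100)

```text
time_s: 14.65
position: [0.601, 0.1151, 0.1028]
tool_rot: [[-0.152, 0.001, 0.988], [-0.988, -0.0, -0.152], [-0.0, -1.0, 0.001]]
ft_force: [-0.8, -0.5, 2.7]
grip_width: 0.0102
```

Call:
jog_arm(rows=[{"hand": 0,"dx": 0,"dy": 0,"dz": 0,"ax": 0,"ay": 0,"az": 0},{"hand": 0,"dx": 0,"dy": 0,"dz": 0,"ax": 0,"ay": 0,"az": 0},{"hand": 0,"dx": 0,"dy": 0,"dz": 0,"ax": 0,"ay": 0,"az": 0},{"hand": 0,"dx": 0,"dy": 0,"dz": 0,"ax": 0,"ay": 0,"az": 0},{"hand": 0,"dx": 0,"dy": 0,"dz": 0,"ax": 0,"ay": 0,"az": 0}])

```text
time_s: 15.07
position: [0.601, 0.1152, 0.1026]
tool_rot: [[-0.152, 0.001, 0.988], [-0.988, 0.0, -0.152], [-0.0, -1.0, 0.001]]
ft_force: [-0.8, 1.4, 5.4]
grip_width: 0.0105
```

```bash
python3 - <<'E'
from h import *
s=snap("w11"); print(s["time_s"],s["position"],w2s(s["position"]),s["ft_force"],s["grip_width"])
E
```

```text
15.0667 [0.60101937 0.11517707 0.10262664] [0.00120206 0.09880993] [-0.83173249  1.38921815  5.37946766] 0.01049121605150005
```

View pics/w11.png

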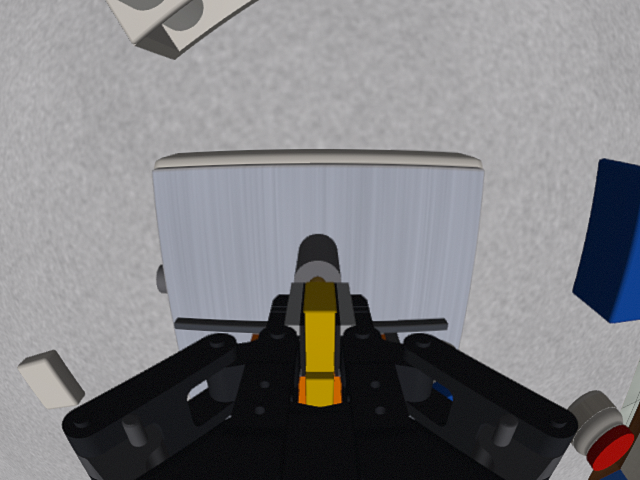

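Call:
jog_arm(rows=[{"hand": 0,"dx": 0,"dy": -0.25,"dz": 0,"ax": 0,"ay": 0,"az": 0.4},{"hand": 0,"dx": 0,"dy": -0.25,"dz": 0,"ax": 0,"ay": 0,"az": 0.4},{"hand": 0,"dx": 0,"dy": -0.25,"dz": 0,"ax": 0,"ay": 0,"az": 0.4},{"hand": 0,"dx": 0,"dy": -0.25,"dz": 0,"ax": 0,"ay": 0,"az": 0.4},{"hand": 0,"dx": 0,"dy": -0.2,"dz": 0,"ax": 0,"ay": 0,"az": 0.4}])

```text
time_s: 15.53
position: [0.6009, 0.1148, 0.1144]
tool_rot: [[-0.152, 0.005, 0.988], [-0.988, 0.035, -0.152], [-0.036, -0.999, -0.0]]
ft_force: [0.2, -0.5, -1.2]
grip_width: 0.0103
```

```bash
python3 - <<'E'
from h import *
s=status.observe(); print(s["time_s"],s["position"],w2s(s["position"]),s["ft_force"],s["tool_rot"][:,1])
im=imaging.get_image("scene"); cv2.imwrite("pics/s12.png",cv2.resize(im[170:330,260:400,::-1],None,fx=3.5,fy=3.5,interpolation=cv2.INTER_CUBIC))
E
```

```text
15.5333 [0.60085138 0.11483242 0.11439099] [0.00108845 0.09844374] [ 0.24099654 -0.5434679  -1.15959302] [ 0.00532849  0.03523922 -0.9993647 ]
```

View pics/s12.png

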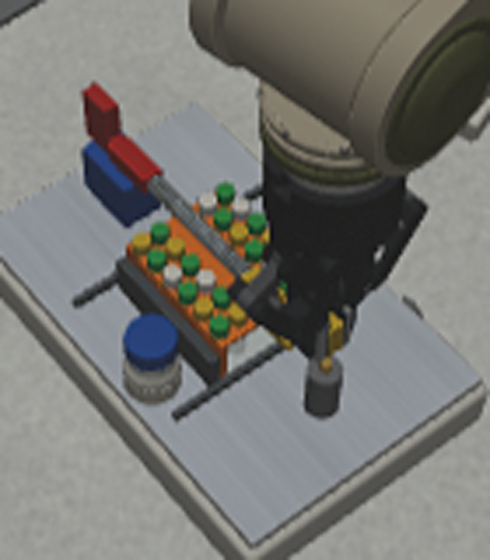

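Call:
jog_arm(rows=[{"hand": 0,"dx": -0.55,"dy": -0.1,"dz": 0,"ax": 0,"ay": 0,"az": 0},{"hand": 0,"dx": -0.7,"dy": 0,"dz": 0,"ax": 0,"ay": 0,"az": 0},{"hand": 0,"dx": -0.7,"dy": 0,"dz": 0,"ax": 0,"ay": 0,"az": 0},{"hand": 0,"dx": -0.7,"dy": 0,"dz": 0,"ax": 0,"ay": 0,"az": 0},{"hand": 0,"dx": -0.5,"dy": 0,"dz": 0,"ax": 0,"ay": 0,"az": 0}])

```text
time_s: 16.0
position: [0.6054, 0.1463, 0.1159]
tool_rot: [[-0.151, 0.004, 0.988], [-0.988, 0.033, -0.151], [-0.033, -0.999, -0.001]]
ft_force: [-0.2, -7.6, -1.6]
grip_width: 0.0102
```

Call:
jog_arm(rows=[{"hand": 0,"dx": 0,"dy": 0,"dz": 0,"ax": 0,"ay": 0,"az": 0},{"hand": 0,"dx": 0,"dy": 0,"dz": 0,"ax": 0,"ay": 0,"az": 0},{"hand": 0,"dx": 0,"dy": 0,"dz": 0,"ax": 0,"ay": 0,"az": 0},{"hand": 0,"dx": 0,"dy": 0,"dz": 0,"ax": 0,"ay": 0,"az": 0},{"hand": 0,"dx": 0,"dy": 0,"dz": 0,"ax": 0,"ay": 0,"az": 0}])

```text
time_s: 16.42
position: [0.6054, 0.1457, 0.1158]
tool_rot: [[-0.152, 0.004, 0.988], [-0.988, 0.032, -0.152], [-0.033, -0.999, -0.001]]
ft_force: [-1.8, -7.3, -1.7]
grip_width: 0.0105
```

```bash
python3 - <<'E'
from h import *
s=snap("w13"); print(s["time_s"],s["position"],w2s(s["position"]),s["ft_force"],s["wrist_torque"],s["tool_rot"][:,1])
for n in ("scene","top"):
  im=imaging.get_image(n); c=im[170:330,260:400] if n=="scene" else im[190:290,240:400]
  cv2.imwrite(f"pics/{n}13.png",cv2.resize(c[:,:,::-1],None,fx=3.5,fy=3.5,interpolation=cv2.INTER_CUBIC))
E
```

```text
16.4167 [0.60536175 0.14566562 0.11578919] [0.00085587 0.12960421] [-1.7536928  -7.32344684 -1.74489504] [-1.16888859  0.13513668  0.0359898 ] [ 0.00383384  0.03239377 -0.99946783]
```

View pics/w13.png

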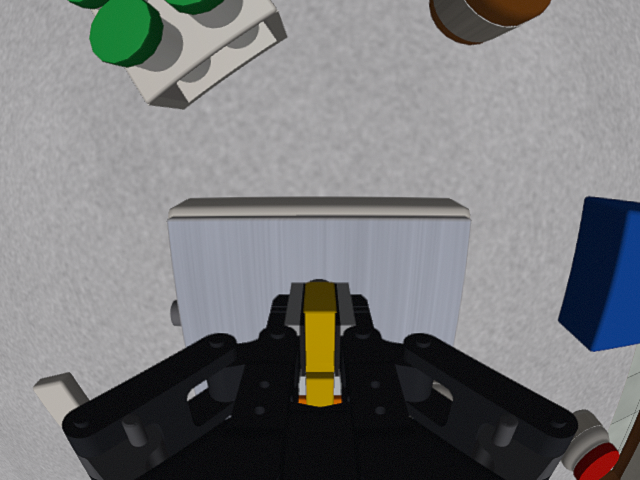

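View pics/scene13.png

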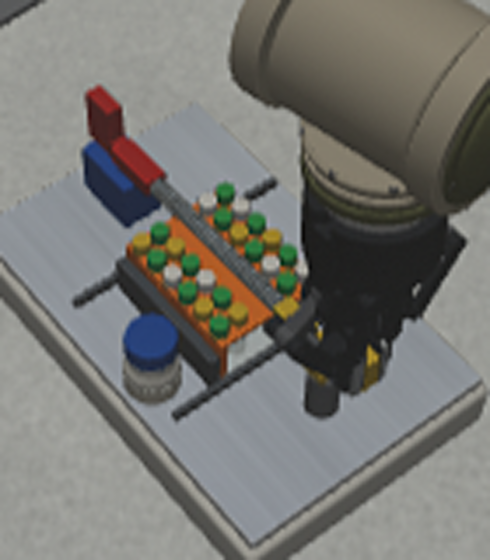

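Call:
jog_arm(rows=[{"hand": 0,"dx": -0.05,"dy": 0.25,"dz": 0,"ax": 0,"ay": 0,"az": -0.4},{"hand": 0,"dx": 0,"dy": 0.25,"dz": 0,"ax": 0,"ay": 0,"az": -0.4},{"hand": 0,"dx": 0,"dy": 0.25,"dz": 0,"ax": 0,"ay": 0,"az": -0.4},{"hand": 0,"dx": 0,"dy": 0.25,"dz": 0,"ax": 0,"ay": 0,"az": -0.4},{"hand": 0,"dx": 0,"dy": 0.2,"dz": 0,"ax": 0,"ay": 0,"az": -0.3}])

```text
time_s: 16.98
position: [0.6056, 0.1463, 0.1041]
tool_rot: [[-0.152, -0.001, 0.988], [-0.988, -0.001, -0.152], [0.001, -1.0, -0.0]]
ft_force: [-0.4, -7.3, 1.1]
grip_width: 0.0108
```

Call:
jog_arm(rows=[{"hand": 0,"dx": 0,"dy": 0.1,"dz": 0,"ax": 0,"ay": 0,"az": 0},{"hand": 0,"dx": 0,"dy": 0,"dz": 0,"ax": 0,"ay": 0,"az": 0},{"hand": 0,"dx": 0,"dy": 0,"dz": 0,"ax": 0,"ay": 0,"az": 0},{"hand": 0,"dx": 0,"dy": 0,"dz": 0,"ax": 0,"ay": 0,"az": 0},{"hand": 0,"dx": 0,"dy": 0,"dz": 0,"ax": 0,"ay": 0,"az": 0}])

```text
time_s: 17.4
position: [0.6057, 0.1462, 0.1035]
tool_rot: [[-0.152, -0.0, 0.988], [-0.988, -0.001, -0.152], [0.001, -1.0, 0.0]]
ft_force: [-2.3, -6.4, 2.3]
grip_width: 0.0105
```

```bash
python3 - <<'E'
from h import *
s=snap("w14"); print(s["time_s"],s["position"],w2s(s["position"]),s["ft_force"],s["wrist_torque"],s["tool_rot"][:,1])
for n in ("scene",):
  im=imaging.get_image(n); c=im[170:330,260:400]
  cv2.imwrite(f"pics/{n}14.png",cv2.resize(c[:,:,::-1],None,fx=3.5,fy=3.5,interpolation=cv2.INTER_CUBIC))
E
```

```text
17.4 [0.60570587 0.1462406  0.10347029] [0.00110853 0.13022485] [-2.27612524 -6.37267562  2.26398375] [-1.8042391   0.27391129 -0.03790896] [-1.61066608e-04 -1.21403499e-03 -9.99999250e-01]
```

View pics/scene14.png

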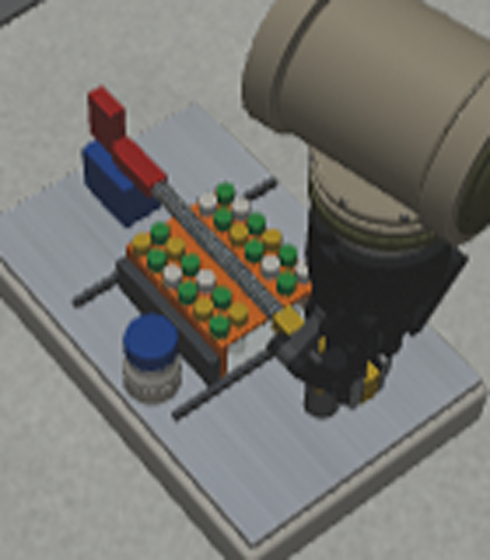

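Call:
jog_arm(rows=[{"hand": 0,"dx": 0,"dy": 0.1,"dz": 0,"ax": 0,"ay": 0,"az": 0},{"hand": 0,"dx": 0,"dy": 0.1,"dz": 0,"ax": 0,"ay": 0,"az": 0},{"hand": 0,"dx": 0,"dy": 0,"dz": 0,"ax": 0,"ay": 0,"az": 0},{"hand": 0,"dx": 0,"dy": 0,"dz": 0,"ax": 0,"ay": 0,"az": 0},{"hand": 0,"dx": 0,"dy": 0,"dz": 0,"ax": 0,"ay": 0,"az": 0}])

```text
time_s: 17.92
position: [0.6059, 0.1463, 0.1031]
tool_rot: [[-0.151, 0.002, 0.988], [-0.988, -0.001, -0.151], [0.001, -1.0, 0.002]]
ft_force: [-4.1, -6.6, 12.7]
grip_width: 0.0103
```

Call:
jog_arm(rows=[{"hand": 0.6,"dx": 0,"dy": -0.1,"dz": 0,"ax": 0,"ay": 0,"az": 0},{"hand": 0.6,"dx": 0,"dy": 0,"dz": 0,"ax": 0,"ay": 0,"az": 0},{"hand": 0.6,"dx": 0,"dy": 0,"dz": 0,"ax": 0,"ay": 0,"az": 0},{"hand": 0.6,"dx": 0,"dy": 0,"dz": 0,"ax": 0,"ay": 0,"az": 0},{"hand": 0.6,"dx": 0,"dy": 0,"dz": 0,"ax": 0,"ay": 0,"az": 0}])

```text
time_s: 18.33
position: [0.6057, 0.1472, 0.1021]
tool_rot: [[-0.152, -0.0, 0.988], [-0.988, 0.002, -0.152], [-0.002, -1.0, -0.0]]
ft_force: [0.2, -1.0, 0.2]
grip_width: 0.0509
```

Call:
jog_arm(rows=[{"hand": 0.6,"dx": 0,"dy": -2,"dz": 0,"ax": 0,"ay": 0,"az": 0},{"hand": 0.6,"dx": 0,"dy": -3,"dz": 0,"ax": 0,"ay": 0,"az": 0},{"hand": 0.6,"dx": 1,"dy": -3,"dz": 0,"ax": 0,"ay": 0,"az": 0},{"hand": 0.6,"dx": 3,"dy": -1.5,"dz": 0,"ax": 0,"ay": 0,"az": 0},{"hand": 0.6,"dx": 4,"dy": 0,"dz": 0,"ax": 0,"ay": 0,"az": 0}])

```text
time_s: 18.75
position: [0.5948, 0.0686, 0.201]
tool_rot: [[-0.148, 0.008, 0.989], [-0.989, 0.002, -0.148], [-0.003, -1.0, 0.007]]
ft_force: [1.0, -0.4, -0.2]
grip_width: 0.0511
```

Call:
jog_arm(rows=[{"hand": 0,"dx": 4,"dy": 0,"dz": 0,"ax": 0,"ay": 0,"az": 0},{"hand": 0,"dx": 2,"dy": 0,"dz": 0,"ax": 0,"ay": 0,"az": 0},{"hand": 0,"dx": 0,"dy": 0,"dz": 0,"ax": 0,"ay": 0,"az": 0},{"hand": 0,"dx": 0,"dy": 0,"dz": 0,"ax": 0,"ay": 0,"az": 0},{"hand": 0,"dx": 0,"dy": 0,"dz": 0,"ax": 0,"ay": 0,"az": 0}])

```text
time_s: 19.17
position: [0.5845, 0.009, 0.197]
tool_rot: [[-0.152, 0.0, 0.988], [-0.988, 0.002, -0.152], [-0.002, -1.0, -0.0]]
ft_force: [0.5, -0.0, 0.5]
grip_width: -0.0002
```

```bash
python3 - <<'E'
from h import *
s=snap("w15"); print(s["time_s"],s["position"],w2s(s["position"]),s["ft_force"])
for n in ("scene",):
  im=imaging.get_image(n); c=im[170:330,260:400]
  cv2.imwrite(f"pics/{n}15.png",cv2.resize(c[:,:,::-1],None,fx=3.5,fy=3.5,interpolation=cv2.INTER_CUBIC))
E
```

```text
19.1667 [0.58454099 0.00902917 0.19701215] [ 0.00106304 -0.00860931] [ 0.4591028  -0.01897448  0.48036164]
```

View pics/scene15.png

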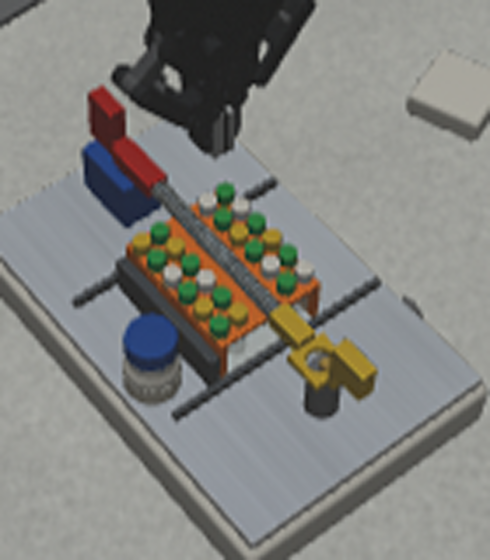

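View pics/w15.png

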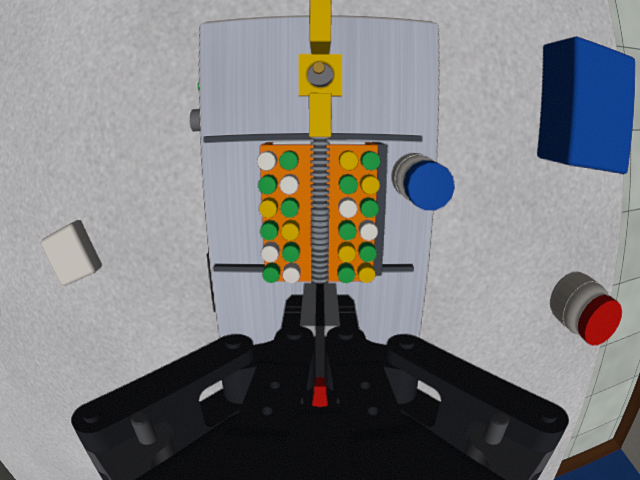

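Call:
jog_arm(rows=[{"hand": 0,"dx": 3,"dy": 0,"dz": 0,"ax": 0,"ay": 0,"az": 0},{"hand": 0,"dx": 3,"dy": 0,"dz": 0,"ax": 0,"ay": 0,"az": 0},{"hand": 0,"dx": 2.5,"dy": 0,"dz": 0,"ax": 0,"ay": 0,"az": 0},{"hand": 0,"dx": 0,"dy": 2,"dz": 0,"ax": 0,"ay": 0,"az": 0},{"hand": 0,"dx": 0,"dy": 1.5,"dz": 0,"ax": 0,"ay": 0,"az": 0}])

```text
time_s: 19.68
position: [0.5717, -0.076, 0.1615]
tool_rot: [[-0.153, 0.001, 0.988], [-0.988, 0.001, -0.153], [-0.002, -1.0, 0.001]]
ft_force: [-0.8, 0.3, -0.9]
grip_width: 0.0003
```

Call:
jog_arm(rows=[{"hand": 0,"dx": 0,"dy": 0,"dz": 0,"ax": 0,"ay": 0,"az": 0},{"hand": 0,"dx": 0,"dy": 0,"dz": 0,"ax": 0,"ay": 0,"az": 0},{"hand": 0,"dx": 0,"dy": 0,"dz": 0,"ax": 0,"ay": 0,"az": 0},{"hand": 0,"dx": 0,"dy": 0,"dz": 0,"ax": 0,"ay": 0,"az": 0},{"hand": 0,"dx": 0,"dy": 0,"dz": 0,"ax": 0,"ay": 0,"az": 0}])

```text
time_s: 20.1
position: [0.5719, -0.0754, 0.1629]
tool_rot: [[-0.151, 0.002, 0.988], [-0.988, 0.001, -0.151], [-0.001, -1.0, 0.002]]
ft_force: [0.1, 0.9, 0.5]
grip_width: -0.0002
```

```bash
python3 - <<'E'
from h import *
s=snap("w16"); print(s["time_s"],s["position"],w2s(s["position"]),s["ft_force"])
im=imaging.get_image("scene"); c=im[150:290,250:370]
cv2.imwrite(f"pics/s16.png",cv2.resize(c[:,:,::-1],None,fx=4,fy=4,interpolation=cv2.INTER_CUBIC))
E
```

```text
20.1 [ 0.57194224 -0.0754      0.16286054] [ 0.00145457 -0.09397242] [0.11484035 0.85342263 0.50614951]
```

View pics/w16.png

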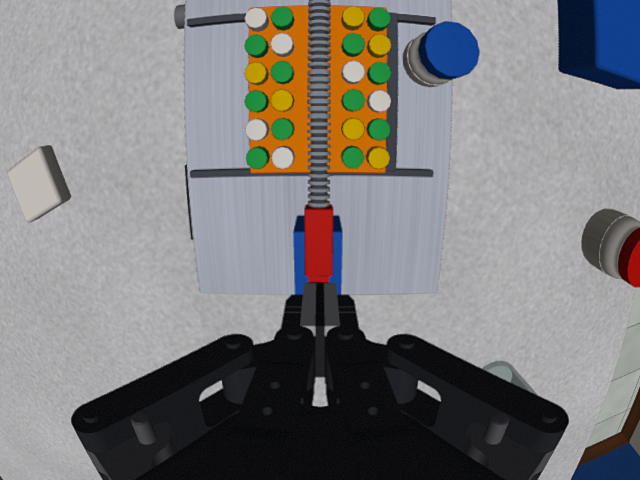

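View pics/s16.png

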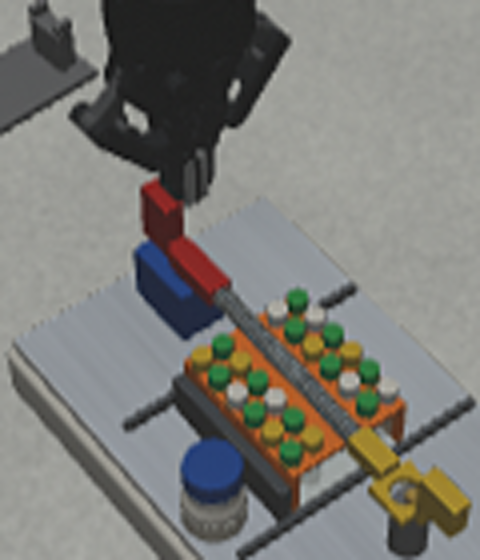

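Call:
jog_arm(rows=[{"hand": 0,"dx": 0,"dy": 1.5,"dz": 0,"ax": 0,"ay": 0,"az": 0},{"hand": 0,"dx": 0,"dy": 1.5,"dz": 0,"ax": 0,"ay": 0,"az": 0},{"hand": 0,"dx": 0,"dy": 1.0,"dz": 0,"ax": 0,"ay": 0,"az": 0},{"hand": 0,"dx": 0,"dy": 0.5,"dz": 0,"ax": 0,"ay": 0,"az": 0},{"hand": 0,"dx": 0,"dy": 0,"dz": 0,"ax": 0,"ay": 0,"az": 0}])

```text
time_s: 20.62
position: [0.5712, -0.0755, 0.1161]
tool_rot: [[-0.152, -0.001, 0.988], [-0.988, 0.002, -0.152], [-0.002, -1.0, -0.002]]
ft_force: [-0.0, -0.7, -0.1]
grip_width: 0.0001
```

Call:
jog_arm(rows=[{"hand": 0,"dx": 0,"dy": 0.2,"dz": 0,"ax": 0,"ay": 0,"az": 0},{"hand": 0,"dx": 0,"dy": 0.2,"dz": 0,"ax": 0,"ay": 0,"az": 0},{"hand": 0,"dx": 0,"dy": 0.2,"dz": 0,"ax": 0,"ay": 0,"az": 0},{"hand": 0,"dx": 0,"dy": 0.1,"dz": 0,"ax": 0,"ay": 0,"az": 0},{"hand": 0,"dx": 0,"dy": 0,"dz": 0,"ax": 0,"ay": 0,"az": 0}])

```text
time_s: 21.03
position: [0.5716, -0.0757, 0.11]
tool_rot: [[-0.152, 0.0, 0.988], [-0.988, 0.002, -0.152], [-0.002, -1.0, 0.0]]
ft_force: [-0.5, 0.0, -0.3]
grip_width: -0.0002
```

Call:
jog_arm(rows=[{"hand": 0,"dx": 0,"dy": 0.2,"dz": 0,"ax": 0,"ay": 0,"az": 0},{"hand": 0,"dx": 0,"dy": 0.2,"dz": 0,"ax": 0,"ay": 0,"az": 0},{"hand": 0,"dx": 0,"dy": 0.15,"dz": 0,"ax": 0,"ay": 0,"az": 0},{"hand": 0,"dx": 0,"dy": 0.1,"dz": 0,"ax": 0,"ay": 0,"az": 0},{"hand": 0,"dx": 0,"dy": 0,"dz": 0,"ax": 0,"ay": 0,"az": 0}])

```text
time_s: 21.45
position: [0.5719, -0.0764, 0.1046]
tool_rot: [[-0.152, 0.002, 0.988], [-0.988, -0.0, -0.152], [-0.0, -1.0, 0.002]]
ft_force: [-2.2, -2.7, 8.7]
grip_width: 0.0001
```

Call:
jog_arm(rows=[{"hand": 0,"dx": 0,"dy": 0.1,"dz": 0,"ax": 0,"ay": 0,"az": 0},{"hand": 0,"dx": 0,"dy": 0,"dz": 0,"ax": 0,"ay": 0,"az": 0},{"hand": 0,"dx": 0,"dy": 0,"dz": 0,"ax": 0,"ay": 0,"az": 0},{"hand": 0,"dx": 0,"dy": 0,"dz": 0,"ax": 0,"ay": 0,"az": 0},{"hand": 0,"dx": 0,"dy": 0,"dz": 0,"ax": 0,"ay": 0,"az": 0}])

```text
time_s: 21.87
position: [0.572, -0.0764, 0.1045]
tool_rot: [[-0.152, 0.003, 0.988], [-0.988, -0.0, -0.152], [-0.0, -1.0, 0.003]]
ft_force: [-4.6, -2.2, 14.9]
grip_width: -0.0
```

Call:
jog_arm(rows=[{"hand": 0,"dx": 0,"dy": -0.5,"dz": 0,"ax": 0,"ay": 0,"az": 0},{"hand": 0,"dx": 0,"dy": -1.5,"dz": 0,"ax": 0,"ay": 0,"az": 0},{"hand": 0,"dx": 0,"dy": -3,"dz": 0,"ax": 0,"ay": 0,"az": 0},{"hand": 0,"dx": 0,"dy": -3,"dz": 0,"ax": 0,"ay": 0,"az": 0},{"hand": 0,"dx": 0,"dy": -1,"dz": 0,"ax": 0,"ay": 0,"az": 0}])

```text
time_s: 22.28
position: [0.5727, -0.0761, 0.1966]
tool_rot: [[-0.152, 0.006, 0.988], [-0.988, -0.0, -0.152], [-0.001, -1.0, 0.006]]
ft_force: [-0.4, -0.6, 0.9]
grip_width: 0.0
```

Call:
jog_arm(rows=[{"hand": 0,"dx": -4,"dy": 0,"dz": 0,"ax": 0,"ay": 0,"az": 0},{"hand": 0,"dx": -4,"dy": 0,"dz": 0,"ax": 0,"ay": 0,"az": 0},{"hand": 0,"dx": -3.5,"dy": 0,"dz": 0,"ax": 0,"ay": 0,"az": 0},{"hand": 0,"dx": 0,"dy": 0,"dz": 0,"ax": 0,"ay": 0,"az": 0},{"hand": 0,"dx": 0,"dy": 0,"dz": 0,"ax": 0,"ay": 0,"az": 0}])

```text
time_s: 22.7
position: [0.5888, 0.0395, 0.1922]
tool_rot: [[-0.149, -0.0, 0.989], [-0.989, 0.002, -0.149], [-0.002, -1.0, -0.001]]
ft_force: [-0.6, -1.4, -0.8]
grip_width: -0.0
```

```bash
python3 - <<'E'
from h import *
s=snap("w17"); print(s["time_s"],s["position"],w2s(s["position"]),s["ft_force"])
im=imaging.get_image("scene"); c=im[170:310,260:380]
cv2.imwrite(f"pics/s17.png",cv2.resize(c[:,:,::-1],None,fx=4.2,fy=4.2,interpolation=cv2.INTER_CUBIC))
w=cv2.imread("pics/w17.png"); cv2.imwrite("pics/w17c.png",cv2.resize(w[0:400,220:420],None,fx=1.5,fy=1.5))
E
```

```text
22.7 [0.58884997 0.03950428 0.19217152] [0.0006859  0.02216661] [-0.63163488 -1.41966768 -0.78054329]
```

View pics/s17.png

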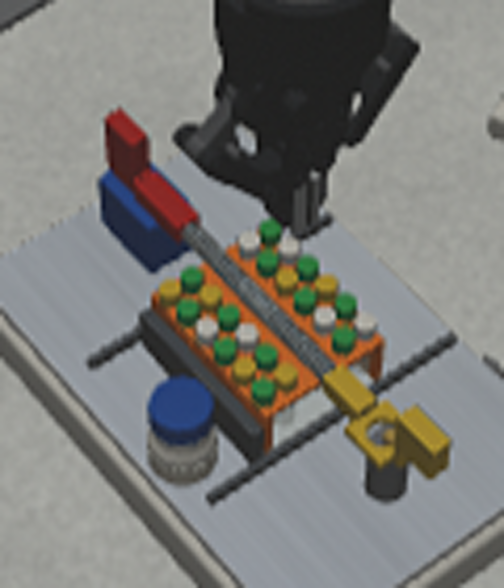

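View pics/w17c.png

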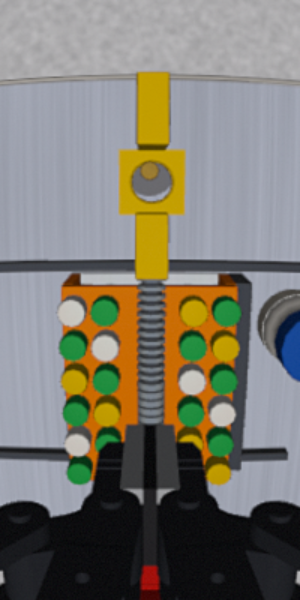

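```bash
python3 - <<'E'
from h import *
np.set_printoptions(precision=4,suppress=True)
p,R=load("w17")
for n,u,z in (("eye",(321.3,120.7),.0965),("post",(319.3,114),.0985),("blk1",(321,144),.1045),("blk2",(321,185),.1045),("tabtop far",(322,48),.1325),("tab near",(322,97),.1325)):
    x=wpl(u,p,R,z); print(n,x,w2s(x))
# eye hole in scene crop (381,431)
e=wpl((321.3,120.7),p,R,.0965); print(proj("scene",e),260+381/4.2,170+431/4.2)
E
```

```text
eye [0.6019 0.1133 0.0965] [0.0024 0.0971]
post [0.6013 0.1177 0.0985] [0.0011 0.1014]
blk1 [0.5995 0.099  0.1045] [0.0022 0.0826]
blk2 [0.5957 0.0735 0.1045] [0.0023 0.0568]
tabtop far [0.6082 0.153  0.1325] [0.0025 0.1372]
tab near [0.6041 0.1261 0.1325] [0.0026 0.11  ]
[350.0439 271.3851] 350.7142857142857 272.6190476190476
```

Call:
jog_arm(rows=[{"hand": 0,"dx": -2.4,"dy": 0,"dz": 0,"ax": 0,"ay": 0,"az": 0},{"hand": 0,"dx": -2.4,"dy": 1.5,"dz": 0.1,"ax": 0,"ay": 0,"az": 0},{"hand": 0,"dx": 0,"dy": 2.5,"dz": 0,"ax": 0,"ay": 0,"az": 0},{"hand": 0,"dx": 0,"dy": 2.5,"dz": 0,"ax": 0,"ay": 0,"az": 0},{"hand": 0,"dx": 0,"dy": 1.0,"dz": 0,"ax": 0,"ay": 0,"az": 0}])

```text
time_s: 23.22
position: [0.596, 0.0843, 0.1145]
tool_rot: [[-0.153, -0.005, 0.988], [-0.988, 0.002, -0.153], [-0.001, -1.0, -0.005]]
ft_force: [0.2, 0.3, -0.2]
grip_width: -0.0002
```

Call:
jog_arm(rows=[{"hand": 0,"dx": 0,"dy": 0.2,"dz": 0,"ax": 0,"ay": 0,"az": 0},{"hand": 0,"dx": 0,"dy": 0.2,"dz": 0,"ax": 0,"ay": 0,"az": 0},{"hand": 0,"dx": 0,"dy": 0.1,"dz": 0,"ax": 0,"ay": 0,"az": 0},{"hand": 0,"dx": 0,"dy": 0,"dz": 0,"ax": 0,"ay": 0,"az": 0},{"hand": 0,"dx": 0,"dy": 0,"dz": 0,"ax": 0,"ay": 0,"az": 0}])

```text
time_s: 23.63
position: [0.5978, 0.085, 0.1138]
tool_rot: [[-0.152, 0.002, 0.988], [-0.988, 0.002, -0.152], [-0.002, -1.0, 0.002]]
ft_force: [-1.3, 0.1, 0.1]
grip_width: -0.0005
```

Call:
jog_arm(rows=[{"hand": 0,"dx": 0,"dy": 0.3,"dz": 0,"ax": 0,"ay": 0,"az": 0},{"hand": 0,"dx": 0,"dy": 0.2,"dz": 0,"ax": 0,"ay": 0,"az": 0},{"hand": 0,"dx": 0,"dy": 0.2,"dz": 0,"ax": 0,"ay": 0,"az": 0},{"hand": 0,"dx": 0,"dy": 0,"dz": 0,"ax": 0,"ay": 0,"az": 0},{"hand": 0,"dx": 0,"dy": 0,"dz": 0,"ax": 0,"ay": 0,"az": 0}])

```text
time_s: 24.05
position: [0.5973, 0.0853, 0.1056]
tool_rot: [[-0.152, -0.0, 0.988], [-0.988, 0.002, -0.152], [-0.002, -1.0, -0.0]]
ft_force: [-0.1, -0.3, 0.2]
grip_width: -0.0003
```

Call:
jog_arm(rows=[{"hand": 0,"dx": 0,"dy": 0.1,"dz": 0,"ax": 0,"ay": 0,"az": 0},{"hand": 0,"dx": 0,"dy": 0.1,"dz": 0,"ax": 0,"ay": 0,"az": 0},{"hand": 0,"dx": 0,"dy": 0.1,"dz": 0,"ax": 0,"ay": 0,"az": 0},{"hand": 0,"dx": 0,"dy": 0,"dz": 0,"ax": 0,"ay": 0,"az": 0},{"hand": 0,"dx": 0,"dy": 0,"dz": 0,"ax": 0,"ay": 0,"az": 0}])

```text
time_s: 24.47
position: [0.5975, 0.0853, 0.1043]
tool_rot: [[-0.152, 0.002, 0.988], [-0.988, 0.001, -0.152], [-0.002, -1.0, 0.002]]
ft_force: [-3.7, -1.0, 10.4]
grip_width: -0.0002
```

Call:
jog_arm(rows=[{"hand": 0,"dx": 0,"dy": -0.5,"dz": 0,"ax": 0,"ay": 0,"az": 0},{"hand": 0,"dx": 0,"dy": -2,"dz": 0,"ax": 0,"ay": 0,"az": 0},{"hand": 0,"dx": 0,"dy": -3.5,"dz": 0,"ax": 0,"ay": 0,"az": 0},{"hand": 0,"dx": 0,"dy": -3.5,"dz": -1,"ax": 0,"ay": 0,"az": 0},{"hand": 0,"dx": 0,"dy": -2,"dz": -3,"ax": 0,"ay": 0,"az": 0}])

```text
time_s: 24.88
position: [0.5603, 0.0905, 0.2208]
tool_rot: [[-0.153, 0.006, 0.988], [-0.988, 0.001, -0.153], [-0.002, -1.0, 0.006]]
ft_force: [-0.6, 0.2, 0.1]
grip_width: -0.0001
```

Call:
jog_arm(rows=[{"hand": 0,"dx": 0,"dy": 0,"dz": -4,"ax": 0,"ay": 0,"az": 0},{"hand": 0,"dx": 0,"dy": 0,"dz": -4,"ax": 0,"ay": 0,"az": 0},{"hand": 0,"dx": 0,"dy": 0,"dz": -3,"ax": 0,"ay": 0,"az": 0},{"hand": 0,"dx": 0,"dy": 0,"dz": 0,"ax": 0,"ay": 0,"az": 0},{"hand": 0,"dx": 0,"dy": 0,"dz": 0,"ax": 0,"ay": 0,"az": 0}])

```text
time_s: 25.3
position: [0.4483, 0.1082, 0.2184]
tool_rot: [[-0.152, 0.002, 0.988], [-0.988, 0.002, -0.152], [-0.002, -1.0, 0.001]]
ft_force: [0.2, 0.7, 1.1]
grip_width: 0.0001
```

```bash
python3 - <<'E'
from h import *
s=status.observe(); print(s["time_s"],s["position"],s["ft_force"])
im=imaging.get_image("scene"); c=im[170:330,250:390]
cv2.imwrite(f"pics/s18.png",cv2.resize(c[:,:,::-1],None,fx=3.7,fy=3.7,interpolation=cv2.INTER_CUBIC))
im=imaging.get_image("top"); c=im[185:305,160:400]
cv2.imwrite(f"pics/t18.png",cv2.resize(c[:,:,::-1],None,fx=3.3,fy=3.3,interpolation=cv2.INTER_CUBIC))
E
```

```text
25.3 [0.44826715 0.10819997 0.21843889] [0.16735814 0.72080698 1.07076392]
```

View pics/s18.png

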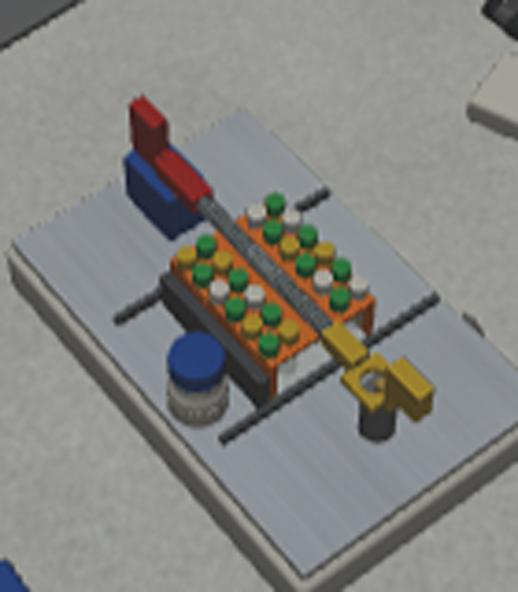

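View pics/t18.png

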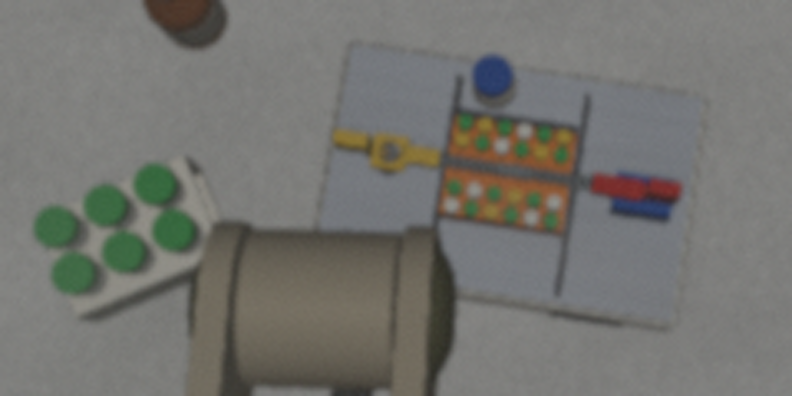

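```bash
python3 - <<'E'
from h import *
np.set_printoptions(precision=1,suppress=True)
for z in (.1325,.1425):
  print(z,[ (proj("scene",sh(.0005+a,-.1245+b,z))-[250,170])*3.7 for a in(-.006,.006) for b in (-.013,.013)])
for z in (.1325,.1425):
  print("ytab",[ (proj("scene",sh(.002+a,.125+b,z))-[250,170])*3.7 for a in(-.006,.006) for b in (-.013,.013)])
E
python3 - <<'E'
import cv2
c=cv2.imread('pics/s18.png'); cv2.imwrite('pics/s18r.png',cv2.resize(c[80:240,100:260],None,fx=3.5,fy=3.5)); 
E
```

```text
0.1325 [array([140.3,  86.6]), array([164.9, 111.3]), array([124.6,  95.2]), array([149.1, 120.1])]
0.1425 [array([139.6,  75.6]), array([164.3, 100.3]), array([123.7,  84.2]), array([148.4, 109.2])]
ytab [array([400.4, 351.7]), array([431.5, 383. ]), array([383.9, 362.7]), array([415. , 394.4])]
ytab [array([401.8, 341.5]), array([433.2, 373. ]), array([385.2, 352.6]), array([416.5, 384.5])]
```

View pics/s18r.png

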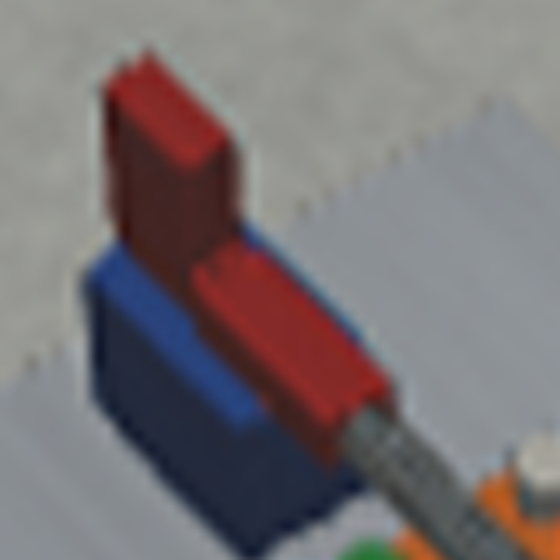

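```bash
python3 -c "
from rig import job; print(job.close_job())"
```

```text
the job is handed in; nothing more can be done
None
```

I handed the job in at about 25 s of the 72 s allowed. The rack is home and the spring is hooked at both ends; the hand-in gave no verdict.

- **Rack:** I pushed it home until it met the stop at about 8 N. Later pictures show it touching the stop plate.
- **Hook end:** I dropped the pin into the anchor hole and later pressed it at about 15 N. The red block's top came to 104.5 mm above the bench, which is its fully seated height.
- **Eye end:** I stretched the spring to about 7 N and lowered the eye over the post. Pressed at about 10 N, its end stopped at 104.3 mm, again the seated height. The wrist view put the eye centre about 4.5 mm sideways of the post, against the 8 mm limit.
- **Clear of the work:** The gripper is well away from everything. The tube stand, bottle and jar looked undisturbed in the last pictures. The beaker was out of view in them, but the arm never went near it at low height.

One check disagreed slightly. Projecting the tab tops into the last scene picture put them 6 to 9 pixels (in the enlarged crop) above where they appeared. The shift was similar at both ends and would mean they sit lower, not raised, so I took it as calibration error.

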